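Check-weigh the jars on a beam scale with a left-hand locking screw

ROBOT

A 6-joint arm with a two-finger parallel gripper is mounted at the origin on the work surface. World frame = base frame: x ahead of the robot, y to its left, z up, the work surface at z = 0. Lengths are in m, angles in rad, forces in N, time in s.
With the tool pointing down it reaches from about 0.375 to 0.975 m from the base axis. Payload 3.8 kg.
Tool frame: the origin (TCP) lies at the very end of the fingers, on their centre line; the grasp point (between the pads) lies 19 mm behind it; y points along the fingers, x is the direction in which the jaws open and shut, and the axes are right-handed (so a half turn about y gives the same grasp; the last joint's range is limited). The gripper opens to 85 mm and grips with 20 to 120 N. Pads are 22 mm wide; open, the fingers measure 114 mm over their backs; the gripper's body (76 mm by 85 mm) begins 54 mm behind the grasp point. The pads swing forward as they close: fully open they stand 13 mm farther back than shut.
Start: joints at [-1.344, 0.264, 1.604, -0, 1.274, -0.037], TCP at [0.176, -0.652, 0.204] pointing down, gripper open.
Joint ranges: [-2.63, 2.63], [-0.94, 2.18], [0.31, 2.57], [-1.31, 4.45], [0, 2.66], [-2.55, 2.55]. Speed limits (rad/s): [2.57, 2.57, 3.14, 3.14, 3.14, 3.14].

INTERFACE

Orientations are given as a rotation vector (axis times angle).
In Python, from workcell import bot, cams gives the robot as it stands.
- The arm moves only by the tool play_rows, never from a script. Its argument "motion" is a list of rows, each a list of 2 entries, a list of its own where there are three numbers: the shift along the world's x, y, z normalised to -1 to 1, where 1 is 400 mm, then the turn, a rotation vector about the world's x, y, z normalised to -1 to 1, where 1 is pi/4 rad. In form: [[[tx, ty, tz], [ax, ay, az]], ...]. A call has 1 to 10 rows; each row is the pose to reach, as a shift and turn from the pose commanded when the call began; what a row does not reach only later rows make up. A row lasts 1/8 s, in which the tool goes at most 62.5 mm and 10.7 degrees, less where a joint would pass 70% of its speed; a pose out of reach is approached as far as the arm can. A call with a number of a shift or a turn outside -1 to 1 is refused whole. A call with a gripper value outside its range is refused whole. "gripper" is the closure, from 0 (fully open) to 1 (shut), set as the call begins (left out, the last holds). The fingers move at their own pace and stop on an object; "squeeze" is the grip in N (left out, the last holds). Time passes only in rows, so rows that repeat a pose let the fingers close. It gives the time, the measured TCP pose, the force and the opening at its end, in the units of the state.
- bot.read_state(): the state, without advancing time (a new reading comes with each control period).
- cams.read_camera(name): name is "scene" or "top" or "wrist"; returns (picture, depth): 400x640x3 uint8, red, green, blue; 400x640 float32, m along the optical axis (not along the pixel's ray), 0 where there is no reading.
- cams.calibration(name): a dict with "mtx" (3x3 intrinsics, pixels), "R" (3x3) and "t" (3): a world point X has camera coordinates R X + t; the wrist camera has in their place "tool_from_camera" (4x4, takes a point from camera to tool coordinates, whose origin is the TCP and whose axes are the tool frame's). Camera axes: x right, y down, z forward; pixel columns grow to the right and rows downward; lengths in m; the calibration is good to about 2 mm. A picture is of the moment at which its call begins: read the wrist's pose just before it. calibration takes no time and is no camera call.
- bot.finish_job(): hands the job in, once; it reports no verdict.
Trained networks look in the newest picture that a camera, given by its name, has taken for a name from the list of things; names that differ only in an ending like _2 or _b are one class to them, and where a whole thing is asked for, a point or a joint stands for the part that bears it (a point fixed in the world has none). Each returns a list of dicts, best first, with "conf" (0 to 1); they miss things now and then, are a little off and sometimes report something else, mostly with a low value. They report only what shows in the picture. A call takes as long as a camera call. They do not tell look-alikes from the thing itself.
- cams.recognise(camera, label): "xyz" ([x, y, z] in m, in the coordinates of the camera as it stood for that picture, good to about 4 mm: the middle of the surface that is visible of it).
- cams.regions_of(camera, label): "mask" (400x640 bool, what is visible of it).
- cams.mark_of(camera, label): "xyz" ([x, y, z] in m, in the coordinates of the camera as it stood for that picture, good to about 4 mm: a listed point, or the origin of a listed thing).
The state is a dict: "time": time; "q": joint angles; "joint_vel": joint speeds; "joint_torque": joint torques, N m; "tool_pos": TCP position; "tcp_rot": TCP orientation; "wrist_force": force on the tool from outside, world axes, zero at the start; "torque": the same for the moment, N m; "width": opening from 0.0 (shut) to 1.0 (fully open).
Only numpy, scipy, OpenCV 4.12 (cv2) and the standard library are available. Lean on these libraries where they do the work, as an engineer would, in place of code of your own. Each camera call takes 0.05 s, during which the arm holds its last target.

TASK

Weigh all the white lidded jars together on the beam scale: first unscrew its locking screw, which has a left-hand thread and so opens clockwise seen from above, until the engraved mark on its handle points at the index line, then stand every jar upright on the pan while the beam is still arrested. Swing the arrest lever right over to free the beam, let the pan stay dipped for a second, and swing the lever fully back so that the beam is arrested level again. Then unload all the jars upright onto the blue mat, leaving the screw at its mark; never touch a jar while the beam is free, and leave the bottle, the bowl and the paper roll where they are.

Things in the scene. Friction and masses are not known exactly. Their poses are not given: they have to be found in the camera images.
- scale: The beam scale: a cream housing 160 x 300 x 36 mm standing on the bench (fixed). Origin at bench level under the beam's pivot. Its y axis points along the beam towards the square pan, its -x side (the index side) faces the robot roughly. Beam pivot 76 mm up; black cylindrical counterweight (54 mm diameter, top 103 mm up) at y = -140 mm; a round aluminium plate (radius 56 mm, top 110 mm up) carries the locking screw at y = -50 mm.
- screw (a joint): Turn of the scale's locking screw in rad: 0 = screwed fully home (hard stop), growing as it turns CLOCKWISE seen from above. Left-hand thread: clockwise unscrews it and raises it 1.2 mm per rad. It starts between 0 and 0.9, its engraved mark meets the index line at 4.20, and a hard stop ends it at 5.0. It stays where it is left (friction 0.06 N m). Screwed in, its foot keeps the pan from dipping.
- screw_grip (a point): Centre of the locking screw's brass bar handle: a bar 70 mm long (its own x axis), 14 mm thick (y), 26 mm tall, over a hub 36 mm in diameter. The bar's underside lies 9 mm above the round plate when screwed home, its top 13 mm above this point. The x axis points to the marked end. The axis of rotation is vertical through this point.
- screw_mark (a point): Top edge of the bar handle's marked end, 35 mm from the axis: a dark engraved line runs along the top of that half of the bar and down its end face.
- index (a point): Middle of the dark index line on the round plate, on the side facing the robot, 48 mm from the screw's axis. The mark must point at it.
- arrest (a joint): Arrest lever of the scale in rad: 0 = arrested (lever leans 0.5 rad towards the scale's -x, the robot's side; brass pads hold the beam level), 1.0 = beam released (leans 0.5 rad towards +x). Stops at both ends; it stays where it is left, and takes about 1.5 N at its ball to move.
- arrest_tip (a point): Centre of the black ball (24 mm diameter) on the arrest lever, 100 mm from its pivot by a 12 mm rod; it swings in the scale's x-z plane. The pivot is at y = -212 mm, 45 mm up in the scale's frame.
- beam (a joint): Tilt of the beam in rad: 0 level, positive = pan down. Released and loaded with all the jars it dips to about 0.1 rad; released and empty the pan rises.
- pan (a point): Centre of the pan's upper face, about 104 mm above the bench when level; z is the pan's normal, x and y lie along its sides. Square steel pan, 220 x 220 mm outside with a rim 4 mm thick and 6 mm high; centre 130 mm from the pivot along the scale's y. It is hung on the beam and tilts with it.
- mat: Blue mat 220 x 220 x 4 mm, fixed on the bench. Origin: centre of its underside; x and y along its sides.
- jar1: White lidded plastic jar, a plain cylinder 56 mm in diameter and 56 mm tall, about 0.16 kg; all jars are alike. Origin: centre of its underside, z up along its axis. Absent in some runs (then None).
- jar2: White lidded plastic jar, a plain cylinder 56 mm in diameter and 56 mm tall, about 0.16 kg; all jars are alike. Origin: centre of its underside, z up along its axis. Absent in some runs (then None).
- jar3: White lidded plastic jar, a plain cylinder 56 mm in diameter and 56 mm tall, about 0.16 kg; all jars are alike. Origin: centre of its underside, z up along its axis. Absent in some runs (then None).
- jar4: White lidded plastic jar, a plain cylinder 56 mm in diameter and 56 mm tall, about 0.16 kg; all jars are alike. Origin: centre of its underside, z up along its axis. Absent in some runs (then None).
- bottle: Bystander: amber bottle, 52 mm in diameter and 130 mm tall, standing among the jars. Origin: centre of its underside.
- bowl: Bystander: dark rubber mixing bowl, 110 mm in diameter, 50 mm tall. Origin: centre of its underside.
- roll: Bystander: standing short roll of paper towel, 110 mm in diameter, 150 mm tall. Origin: centre of its underside.
There are look-alikes about, which are no part of the job. What is shaped like the jar1 but black or purple is not meant.

How it is judged:
By the outcome, as a careful person would: the job done as asked, in the order asked, and still so for the second after the job is handed in, with the robot touching nothing.
Of jar1, jar2, jar3, jar4 only 2 to 4 are there at a start; the rules pass over those that are not, and their reading is None.
At some moment in a run one of jar1, jar2, jar3, jar4 may be knocked a few centimetres aside while the robot is not near it.
Once in a run the grip may slacken for a moment while it holds something.
It also fails if it takes over 210 s, if anything falls off the work surface, if the arm or the gripper's body presses on something with over 40 N, if the wrist force passes 120 N, or if a joint passes its speed limit or range.

## Working session

There is one attempt and no reset: what is moved stays moved. The work goes in short steps, Python scripts to look and compute and a tool call to move; the robot and the scene stay as the last step left them, time stands still between calls to the robot, and variables do not carry over. Pictures are saved under pics/ and viewed, and the job is handed in when it is done.

Besides the shell and the picture viewer there is one more tool, called after "Emit:" as name(argument=value, ...), one argument or row to a line, values as JSON. play_rows: Moves the arm, as the interface text tells. Its arguments: {"type":"object","properties":{"motion":{"type":"array","items":{"type":"array"}},"gripper":{"type":"number"},"squeeze":{"type":"number"}},"required":["motion"]}

```bash
ls; mkdir -p pics
cat > h.py <<'E'
import numpy as np, cv2
from workcell import bot, cams
from scipy.spatial.transform import Rotation as Ro
def cal(n,st=None):
    c=cams.calibration(n)
    if n=='wrist':
        st=st or bot.read_state()
        T=np.eye(4);T[:3,:3]=Ro.from_rotvec(st['tcp_rot']).as_matrix();T[:3,3]=st['tool_pos']
        W=T@np.array(c['tool_from_camera'])
    else:
        W=np.eye(4);R=np.array(c['R']);W[:3,:3]=R.T;W[:3,3]=-R.T@np.array(c['t'])
    return np.array(c['mtx']),W
def shot(n,fn):
    st=bot.read_state()
    p,d=cams.read_camera(n); cv2.imwrite('pics/'+fn,p[:,:,::-1]); K,W=cal(n,st)
    return p,d,K,W
def w(W,x): return (W@np.append(x,1))[:3]
def cloud(d,K,W):
    v,u=np.mgrid[:d.shape[0],:d.shape[1]]
    X=np.stack([(u-K[0,2])/K[0,0]*d,(v-K[1,2])/K[1,1]*d,d],-1)
    return X@W[:3,:3].T+W[:3,3]
E
python3 - <<'E'
from h import *
for n in ['scene','top']:
    p,d,K,W=shot(n,n+'0.png')
    print(n,K.round(1).tolist(),W.round(3).tolist())
    for l in ['jar1','scale','mat','bottle','bowl','roll','pan','index','screw_grip','screw_mark','arrest_tip']:
        r=cams.mark_of(n,l)
        print(l,[(w(W,x['xyz']).round(3).tolist(),round(x['conf'],2)) for x in r][:7])
print(bot.read_state())
E
```

```text
pics
scene [[432.3, 0.0, 323.9], [0.0, 432.3, 195.9], [0.0, 0.0, 1.0]] [[-0.821, 0.308, -0.481, 1.334], [0.571, 0.433, -0.697, 1.144], [-0.006, -0.847, -0.531, 0.964], [0.0, 0.0, 0.0, 1.0]]
jar1 [([0.558, 0.43, -0.001], 0.95), ([0.458, 0.511, -0.004], 0.91), ([0.429, 0.134, -0.004], 0.6), ([0.32, 0.429, -0.003], 0.55), ([0.557, -0.235, -0.001], 0.48)]
scale [([0.557, -0.232, 0.0], 0.92)]
mat [([0.586, 0.203, 0.002], 0.77)]
bottle [([0.432, 0.22, -0.004], 0.98)]
bowl [([0.357, -0.465, -0.005], 0.8)]
roll [([0.79, 0.01, -0.004], 0.93)]
pan [([0.576, -0.103, 0.103], 0.58), ([0.581, -0.264, 0.147], 0.41)]
index [([0.501, -0.274, 0.108], 0.91)]
screw_grip [([0.545, -0.284, 0.128], 0.58)]
screw_mark [([0.584, -0.266, 0.14], 0.62), ([0.43, 0.41, -0.001], 0.19)]
arrest_tip [([0.478, -0.437, 0.127], 0.37)]
top [[442.5, 0.0, 331.4], [0.0, 442.5, 194.9], [0.0, 0.0, 1.0]] [[0.0, -0.993, 0.114, 0.42], [-1.0, -0.0, 0.0, 0.008], [-0.0, -0.114, -0.993, 1.411], [0.0, 0.0, 0.0, 1.0]]
jar1 [([0.462, 0.514, -0.0], 0.86), ([0.431, 0.405, -0.0], 0.61), ([0.322, 0.426, 0.001], 0.61), ([0.559, 0.422, 0.002]
[... 437 characters left out ...]
63, 0.147], 0.51)]
arrest_tip [([0.483, -0.435, 0.132], 0.68)]
{'time': 1.2, 'q': array([-1.34387633e+00,  2.63863205e-01,  1.60399847e+00,  4.93555884e-05,
        1.27370001e+00, -3.68738700e-02]), 'joint_vel': array([0.0004593 , 0.00135463, 0.00034262, 0.00060036, 0.00057643,
       0.00126349]), 'joint_torque': array([-3.60273243e-04, -5.15083122e+01, -3.67725706e+01,  3.46157560e-05,
        1.29631328e-03, -2.49715960e-06]), 'tool_pos': array([ 0.17603474, -0.65163936,  0.20440537]), 'tcp_rot': array([-1.32248843,  1.01266817, -1.01275801]), 'wrist_force': array([0.5069381 , 0.93089991, 0.20669128]), 'torque': array([ 0.0059484 , -0.00327017, -0.0152377 ]), 'width': 1.0033794706845156}
```

View pics/scene0.png

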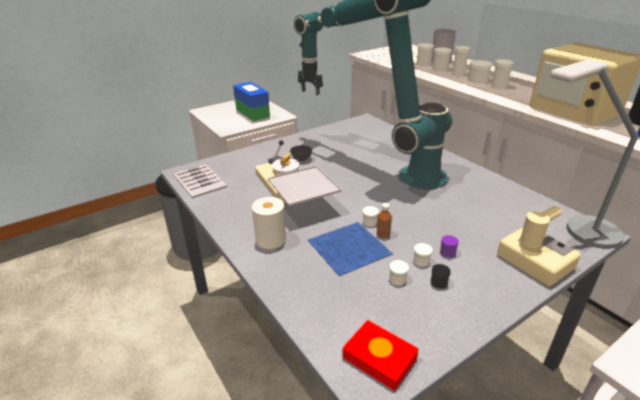

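View pics/top0.png

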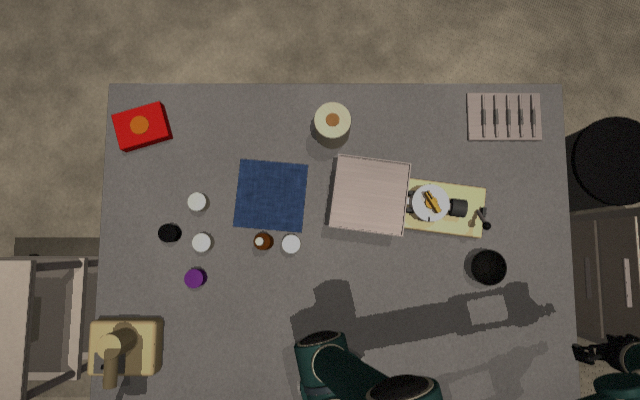

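Run:
```python
from h import *
st=bot.read_state()
print(Ro.from_rotvec(st['tcp_rot']).as_matrix().round(3)); print(np.array(cams.calibration('wrist')['tool_from_camera']).round(3),cams.calibration('wrist')['mtx'])
p,d=cams.read_camera('top');K,W=cal('top');P=cloud(d,K,W)
# white jars: bright pixels z .045-.065
hsv=cv2.cvtColor(p,cv2.COLOR_RGB2HSV)
m=((P[...,2]>.045)&(P[...,2]<.066)&(P[...,0]>.2)&(P[...,0]<1)).astype('u1')
n,l,s,c=cv2.connectedComponentsWithStats(m)
for i in range(1,n):
    if s[i,4]>60:
        q=l==i; print(s[i].tolist(),P[q].mean(0).round(3),P[q].min(0).round(3),P[q].max(0).round(3),p[q].mean(0).round())
# pan
m=((P[...,2]>.098)&(P[...,2]<.118)&(P[...,1]>-.235)&(P[...,1]<.03)&(P[...,0]>.42)&(P[...,0]<.72)).astype('u1')
n,l,s,c=cv2.connectedComponentsWithStats(m);i=1+s[1:,4].argmax()
pts=P[l==i][:,:2].astype('f4');print('pan',cv2.minAreaRect(pts*1000),np.median(P[l==i][:,2]))
# mat by color
m=((hsv[...,0]>95)&(hsv[...,0]<125)&(hsv[...,1]>100)&(P[...,1]>.05)&(P[...,1]<.35)).astype('u1')
n,l,s,c=cv2.connectedComponentsWithStats(m);i=1+s[1:,4].argmax()
print('mat',cv2.minAreaRect(P[l==i][:,:2].astype('f4')*1000))
# counterweight, plate
print('plate', )
for nm,lo,hi,yl,yh in [('housing',.028,.045,-.45,-.1)]:
    m=((P[...,2]>lo)&(P[...,2]<hi)&(P[...,1]>yl)&(P[...,1]<yh)&(P[...,0]>.42)&(P[...,0]<.72)).astype('u1')
    n,l,s,c=cv2.connectedComponentsWithStats(m);i=1+s[1:,4].argmax();print(nm,cv2.minAreaRect(P[l==i][:,:2].astype('f4')*1000))
cv2.imwrite('pics/t1.png',cv2.resize(p[130:260,390:520],None,fx=5,fy=5,interpolation=cv2.INTER_CUBIC)[:600,:,::-1])
```

```text
[[ 0.261  0.     0.965]
 [-0.965 -0.     0.261]
 [ 0.    -1.     0.   ]]
[[ 1.     0.     0.001 -0.   ]
 [-0.001 -0.306  0.952 -0.17 ]
 [ 0.    -0.952 -0.306  0.08 ]
 [ 0.     0.     0.     1.   ]] [[310.03599202   0.         321.80719347]
 [  0.         310.03599202 200.77520464]
 [  0.           0.           1.        ]]
[111, 102, 57, 47, 1015] [0.8   0.616 0.047] [0.725 0.527 0.045] [0.874 0.707 0.055] [169.  42.  26.]
[187, 192, 20, 19, 284] [0.557 0.423 0.056] [0.528 0.396 0.045] [0.585 0.454 0.065] [168. 168. 161.]
[158, 223, 20, 19, 297] [0.461 0.509 0.056] [0.434 0.482 0.045] [0.489 0.539 0.064] [20. 18. 18.]
[192, 233, 20, 19, 297] [0.432 0.405 0.056] [0.404 0.377 0.047] [0.459 0.434 0.062] [168. 167. 163.]
[282, 234, 19, 19, 284] [0.428 0.132 0.056] [0.401 0.104 0.047] [0.456 0.16  0.063] [172. 171. 169.]
[471, 249, 36, 37, 189] [ 0.355 -0.475  0.05 ] [ 0.302 -0.523  0.045] [ 0.41  -0.413  0.057] [28. 27. 25.]
[184, 269, 20, 19, 304] [0.324 0.425 0.056] [0.297 0.396 0.046] [0.35  0.456 0.065] [ 94.  44. 104.]
[93, 319, 62, 2, 102] [0.201 0.626 0.056] [0.2   0.539 0.047] [0.203 0.717 0.065] [72. 63. 45.]
pan ((572.34033203125, -105.3841323852539), (220.53683471679688, 220.85806274414062), 82.409423828125) 0.10536448013946598
mat ((581.0864868164062, 204.80557250976562), (217.7202911376953, 216.10455322265625), 84.97576904296875)
plate
housing ((540.4209594726562, -342.9026794433594), (237.0072479248047, 160.43106079101562), 82.36244201660156)
```

View pics/t1.png

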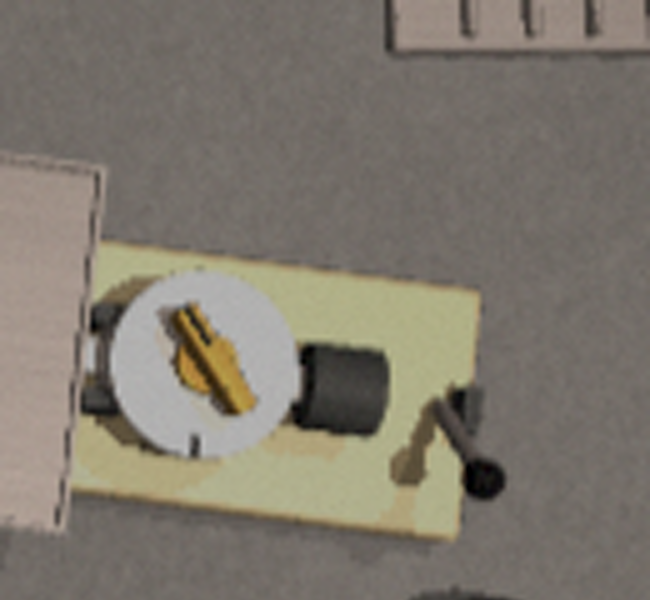

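Emit:
play_rows(
  motion=[
    [[0.931, 0.92, 0.05], [0, 0, 0.28]],
    [[0.931, 0.92, 0.05], [0, 0, 0.28]],
    [[0.931, 0.92, 0.05], [0, 0, 0.28]],
    [[0.931, 0.92, 0.05], [0, 0, 0.28]],
    [[0.931, 0.92, 0.05], [0, 0, 0.28]],
    [[0.931, 0.92, 0.05], [0, 0, 0.28]],
    [[0.931, 0.92, 0.05], [0, 0, 0.28]],
    [[0.931, 0.92, 0.05], [0, 0, 0.28]],
    [[0.931, 0.92, 0.05], [0, 0, 0.28]],
    [[0.931, 0.92, 0.05], [0, 0, 0.28]],
  ],
  gripper=0.4,
)

```text
time: 2.5
tool_pos: [0.5497, -0.2821, 0.2244]
tcp_rot: [-1.401, 0.843, -0.844]
wrist_force: [-0.6, -1.3, 0.1]
width: 0.6
```

```bash
cat > st.py <<'E'
from h import *
def pst():
    s=bot.read_state();R=Ro.from_rotvec(s['tcp_rot']).as_matrix()
    print('t',round(s['time'],2),'tcp',s['tool_pos'].round(4),'angx',round(np.arctan2(R[1,0],R[0,0]),4),'down',R[:,1].round(3),'q',s['q'].round(2),'F',s['wrist_force'].round(1),'w',round(s['width'],3))
pst()
E
python3 - <<'E'
from st import *
p,d,K,W=shot('wrist','w1.png')
for l in ['screw_grip','screw_mark','index']:
    r=cams.mark_of('wrist',l); print(l,[(w(W,x['xyz']).round(4).tolist(),round(x['conf'],2)) for x in r][:3])
P=cloud(d,K,W)
m=((P[...,2]>.140)&(P[...,2]<.152)&(np.hypot(P[...,0]-.5485,P[...,1]+.2838)<.045))
hsv=cv2.cvtColor(p,cv2.COLOR_RGB2HSV)
print(m.sum(),cv2.minAreaRect(P[m][:,:2].astype('f4')*1000),np.median(P[m][:,2]))
E
```

```text
t 2.5 tcp [ 0.5497 -0.2821  0.2244] angx -1.0837 down [ 0.  0. -1.] q [-0.51  0.14  1.71  0.    1.29  0.57] F [-0.6 -1.3  0.1] w 0.6
screw_grip [([0.5505, -0.2807, 0.1311], 0.67)]
screw_mark [([0.577, -0.2606, 0.1486], 0.57)]
index [([0.5027, -0.2753, 0.1074], 0.94)]
1295 ((549.1179809570312, -279.9969177246094), (70.1804428100586, 14.024081230163574), 30.79148292541504) 0.14577842377723052
```

View pics/w1.png

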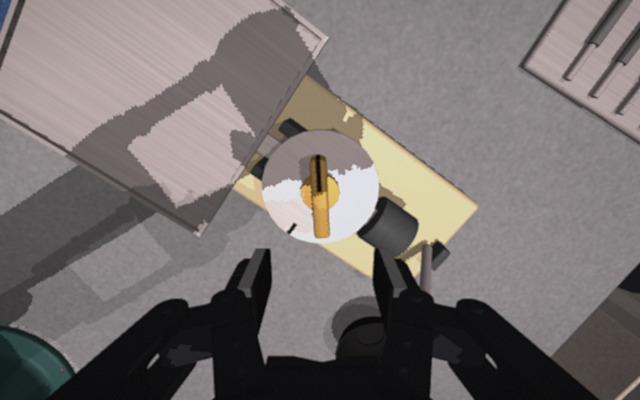

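Emit:
play_rows(
  motion=[
    [[0.0015, 0.006, -0.1], [0, 0, 0.064]],
    [[0.0015, 0.006, -0.2], [0, 0, 0.064]],
    [[0.0015, 0.006, -0.253], [0, 0, 0.064]],
    [[0.0015, 0.006, -0.253], [0, 0, 0.064]],
    [[0.0015, 0.006, -0.253], [0, 0, 0.064]],
  ],
)

```text
time: 3.32
tool_pos: [0.5493, -0.2824, 0.1244]
tcp_rot: [-1.415, 0.807, -0.81]
wrist_force: [-1.0, -0.3, 0.8]
width: 0.6
```

Emit:
play_rows(
  motion=[
    [[0, 0, 0], [0, 0, 0]],
    [[0, 0, 0], [0, 0, 0]],
    [[0, 0, 0], [0, 0, 0]],
    [[0, 0, 0], [0, 0, 0]],
    [[0, 0, 0], [0, 0, 0]],
    [[0, 0, 0], [0, 0, 0]],
  ],
  gripper=1.0,
  squeeze=40,
)

```text
time: 4.08
tool_pos: [0.549, -0.2812, 0.1231]
tcp_rot: [-1.416, 0.808, -0.807]
wrist_force: [0.1, -0.5, -0.1]
width: 0.0
```

```bash
python3 st.py
```

```text
t 4.08 tcp [ 0.549  -0.2812  0.1231] angx -1.0367 down [-0.  0. -1.] q [-0.51  0.22  1.82  0.    1.11  0.52] F [ 0.1 -0.5 -0.1] w 0.0
```

Run:
```python
from st import *
p,d,K,W=shot('wrist','w2.png')
p,d,K,W=shot('top','t2.png')
cv2.imwrite('pics/t2.png',cv2.resize(p[130:260,390:520],None,fx=5,fy=5,interpolation=cv2.INTER_CUBIC)[:600,:,::-1])
```

```text
t 4.08 tcp [ 0.549  -0.2812  0.1231] angx -1.0367 down [-0.  0. -1.] q [-0.51  0.22  1.82  0.    1.11  0.52] F [ 0.1 -0.5 -0.1] w 0.0
```

View pics/w2.png

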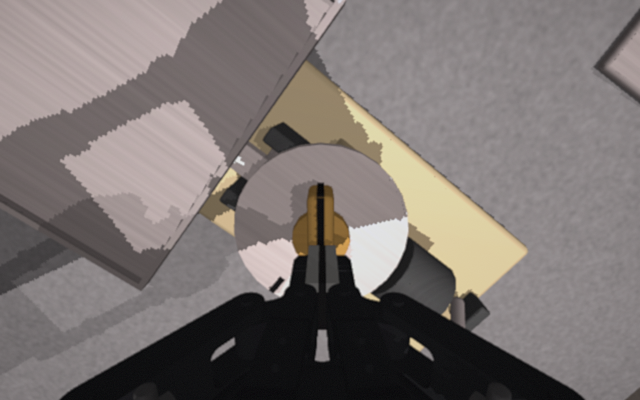

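Run:
```python
from st import *
p,d,K,W=shot('wrist','w3.png')
P=cloud(d,K,W)
for v in range(170,340,10): print(v,[P[v,u].round(3).tolist() for u in (300,308,320,335)])
```

```text
t 4.17 tcp [ 0.549  -0.2812  0.1231] angx -1.0368 down [-0.  0. -1.] q [-0.51  0.22  1.82  0.    1.11  0.52] F [-0.4  0.3 -0.3] w -0.002
170 [[0.577, -0.25, 0.111], [0.579, -0.254, 0.109], [0.583, -0.26, 0.11], [0.588, -0.268, 0.11]]
180 [[0.572, -0.253, 0.11], [0.574, -0.257, 0.11], [0.578, -0.263, 0.111], [0.582, -0.271, 0.11]]
190 [[0.566, -0.256, 0.109], [0.573, -0.258, 0.128], [0.579, -0.262, 0.138], [0.577, -0.274, 0.11]]
200 [[0.56, -0.259, 0.11], [0.574, -0.259, 0.145], [0.577, -0.264, 0.147], [0.572, -0.277, 0.11]]
210 [[0.555, -0.262, 0.11], [0.569, -0.261, 0.145], [0.573, -0.266, 0.147], [0.566, -0.281, 0.11]]
220 [[0.553, -0.264, 0.12], [0.564, -0.264, 0.145], [0.568, -0.269, 0.147], [0.564, -0.282, 0.122]]
230 [[0.547, -0.267, 0.12], [0.559, -0.267, 0.144], [0.564, -0.272, 0.148], [0.558, -0.285, 0.121]]
240 [[0.541, -0.27, 0.12], [0.554, -0.27, 0.145], [0.558, -0.275, 0.147], [0.553, -0.288, 0.121]]
250 [[0.536, -0.273, 0.121], [0.556, -0.269, 0.16], [0.559, -0.274, 0.159], [0.562, -0.281, 0.159]]
260 [[0.551, -0.268, 0.162], [0.557, -0.27, 0.17], [0.559, -0.274, 0.17], [0.563, -0.28, 0.17]]
270 [[0.551, -0.269, 0.171], [0.557, -0.27, 0.179], [0.559, -0.274, 0.178], [0.562, -0.28, 0.178]]
280 [[0.551, -0.269, 0.179], [0.557, -0.27, 0.185], [0.559, -0.274, 0.186], [0.563, -0.279, 0.186]]
290 [[0.558, -0.267, 0.197], [0.558, -0.27, 0.194], [0.556, -0.276, 0.188], [0.563, -0.278, 0.194]]
300 [[0.557, -0.268, 0.2], [0.558, -0.271, 0.199], [0.553, -0.278, 0.189], [0.563, -0.278, 0.2]]
310 [[0.556, -0.269, 0.204], [0.558, -0.27, 0.206], [0.548, -0.281, 0.187], [0.562, -0.278, 0.205]]
320 [[0.561, -0.267, 0.216], [0.562, -0.269, 0.216], [0.545, -0.283, 0.188], [0.567, -0.275, 0.217]]
330 [[0.562, -0.267, 0.221], [0.56, -0.27, 0.217], [0.401, -0.367, -0.001], [0.564, -0.277, 0.218]]
```

View pics/t2.png

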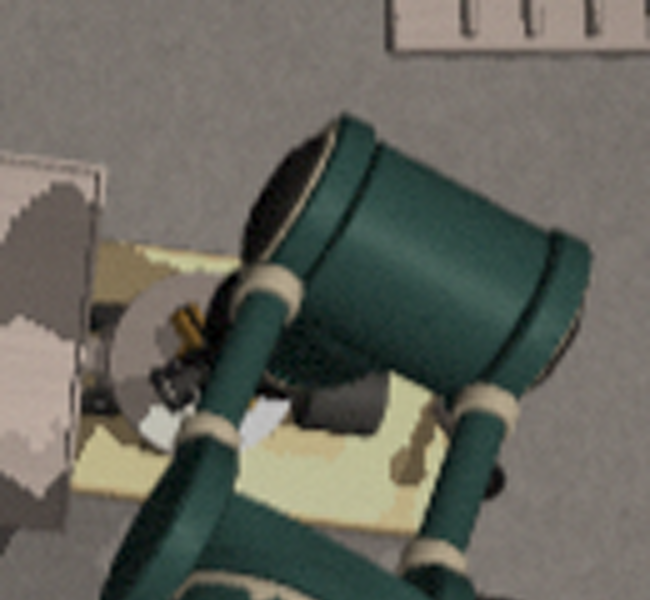

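Emit:
play_rows(
  motion=[
    [[0, 0, 0.1], [0, 0, 0]],
    [[0, 0, 0.2], [0, 0, 0]],
    [[0, 0, 0.2], [0, 0, 0]],
    [[0, 0, 0.2], [0, 0, 0]],
  ],
)

```text
time: 4.72
tool_pos: [0.5488, -0.2811, 0.2029]
tcp_rot: [-1.416, 0.808, -0.807]
wrist_force: [0.4, 0.0, -0.1]
width: 0.0
```

Run:
```python
from st import *
p,d,K,W=shot('wrist','w3.png')
P=cloud(d,K,W)
s=bot.read_state();R=Ro.from_rotvec(s['tcp_rot']).as_matrix()
Q=(P-s['tool_pos'])@R
for v in range(200,340,8): print(v,[Q[v,u].round(3).tolist() for u in (300,308,320,335)])
m=((P[...,2]>.140)&(P[...,2]<.152)&(np.hypot(P[...,0]-.5485,P[...,1]+.2838)<.045))
print(cv2.minAreaRect(P[m][:,:2].astype('f4')*1000))
```

```text
t 4.72 tcp [ 0.5488 -0.2811  0.2029] angx -1.0369 down [-0.  0. -1.] q [-0.51  0.16  1.74  0.    1.25  0.52] F [ 0.4  0.  -0.1] w 0.0
200 [[-0.019, 0.092, -0.004], [-0.011, 0.08, -0.0], [-0.001, 0.056, 0.008], [0.012, 0.081, -0.0]]
208 [[-0.019, 0.092, -0.011], [-0.011, 0.081, -0.007], [-0.001, 0.056, 0.001], [0.012, 0.082, -0.008]]
216 [[-0.019, 0.092, -0.019], [-0.012, 0.091, -0.019], [-0.001, 0.057, -0.006], [0.013, 0.092, -0.019]]
224 [[-0.019, 0.092, -0.027], [-0.012, 0.092, -0.027], [-0.001, 0.057, -0.012], [0.013, 0.093, -0.027]]
232 [[-0.019, 0.092, -0.035], [-0.012, 0.092, -0.035], [-0.001, 0.055, -0.019], [0.013, 0.091, -0.034]]
240 [[-0.019, 0.093, -0.043], [-0.012, 0.091, -0.042], [-0.001, 0.055, -0.026], [0.013, 0.093, -0.043]]
248 [[-0.02, 0.092, -0.051], [-0.006, -0.037, 0.013], [-0.0, -0.035, 0.012], [0.007, -0.036, 0.013]]
256 [[-0.01, -0.036, 0.008], [-0.006, -0.044, 0.013], [-0.0, -0.044, 0.012], [0.007, -0.044, 0.013]]
264 [[-0.009, -0.044, 0.009], [-0.006, -0.05, 0.012], [-0.0, -0.051, 0.013], [0.006, -0.05, 0.012]]
272 [[-0.009, -0.05, 0.008], [-0.005, -0.057, 0
[... 273 characters left out ...]
0.076, 0.014], [-0.004, -0.076, 0.014], [-0.0, -0.065, 0.006], [0.005, -0.075, 0.013]]
304 [[-0.007, -0.081, 0.014], [-0.004, -0.08, 0.014], [-0.0, -0.066, 0.003], [0.005, -0.08, 0.014]]
312 [[-0.007, -0.085, 0.014], [-0.004, -0.085, 0.014], [-0.0, -0.066, -0.001], [0.005, -0.084, 0.013]]
320 [[-0.006, -0.094, 0.018], [-0.004, -0.094, 0.018], [-0.0, -0.066, -0.005], [0.004, -0.094, 0.018]]
328 [[-0.006, -0.097, 0.018], [-0.004, -0.095, 0.016], [-0.0, -0.065, -0.009], [0.004, -0.095, 0.016]]
336 [[-0.006, -0.101, 0.019], [-0.004, -0.096, 0.014], [-0.002, 0.202, -0.248], [0.004, -0.095, 0.013]]
((550.5415649414062, -278.892822265625), (66.5152816772461, 13.502605438232422), 30.951763153076172)
```

View pics/w3.png

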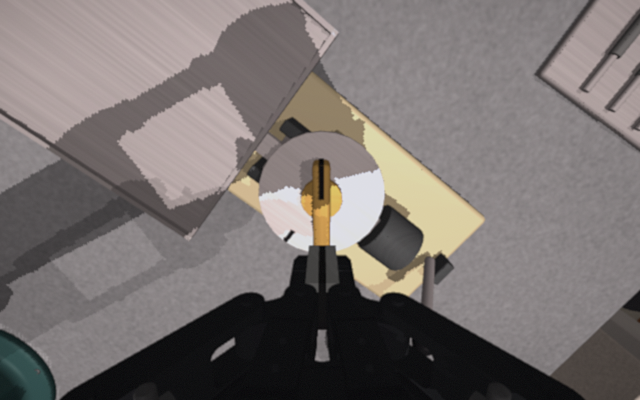

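Run:
```python
from st import *
p,d,K,W=shot('scene','s3.png')
P=cloud(d,K,W)
c=bot.read_state()['tool_pos']
m=(np.hypot(P[...,0]-c[0],P[...,1]-c[1])<.03)&(P[...,2]>.155)
vs,us=np.where(m); print(np.sort(P[m][:,2])[:40].round(3))
i=W; Wi=np.linalg.inv(W); x=Wi@np.append(c,1); uv=K@(x[:3]/x[2]); print(uv)
u,v=int(uv[0]),int(uv[1]); print(us.min(),us.max(),vs.min(),vs.max())
cr=p[v-40:v+40,u-50:u+50].copy(); cr[40,50]=[255,0,0]
cv2.imwrite('pics/s3c.png',cv2.resize(cr,None,fx=7,fy=7,interpolation=cv2.INTER_NEAREST)[:,:,::-1])
```

```text
t 4.78 tcp [ 0.5482 -0.2808  0.2019] angx -1.0368 down [-0.002  0.001 -1.   ] q [-0.51  0.16  1.74 -0.    1.25  0.52] F [-0.2  0.4 -0.9] w 0.0
[0.226 0.232 0.232 0.235 0.236 0.236 0.236 0.236 0.236 0.237 0.238 0.238
 0.241 0.242 0.243 0.243 0.244 0.244 0.244 0.244 0.246 0.246 0.246 0.248
 0.248 0.249 0.249 0.25  0.25  0.25  0.25  0.251 0.252 0.253 0.253 0.254
 0.256 0.256 0.257 0.258]
[284.25779301 143.93837641   1.        ]
270 290 37 138
```

View pics/s3c.png

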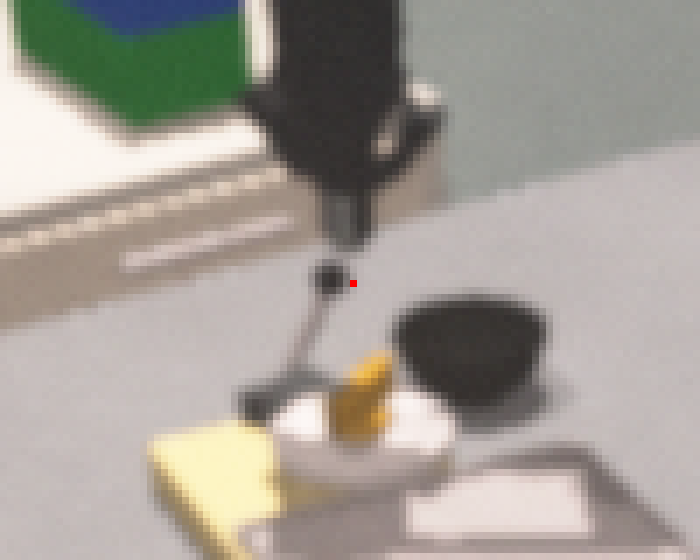

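Emit:
play_rows(
  motion=[
    [[0, 0, 0], [0, 0, 0]],
    [[0, 0, 0], [0, 0, 0]],
    [[0, 0, 0], [0, 0, 0]],
    [[0, 0, 0], [0, 0, 0]],
  ],
  gripper=0.5,
)

```text
time: 5.32
tool_pos: [0.549, -0.2813, 0.2031]
tcp_rot: [-1.416, 0.808, -0.808]
wrist_force: [-0.7, 0.5, -0.1]
width: 0.495
```

Run:
```python
from st import *
p,d,K,W=shot('wrist','w4.png')
P=cloud(d,K,W)
s=bot.read_state();R=Ro.from_rotvec(s['tcp_rot']).as_matrix()
Q=(P-s['tool_pos'])@R
m=(Q[...,1]<0)&(np.abs(Q[...,0])<.06)&(d>0)&(Q[...,1]>-.06)
q=Q[m]; 
for sg in (-1,1):
    r=q[q[:,0]*sg>0]; i=np.argsort(-r[:,1])[:12]; print(r[i].round(3).tolist(), 'inner',np.abs(r[:,0]).min())
```

```text
t 5.33 tcp [ 0.549  -0.2813  0.2031] angx -1.0368 down [-0. -0. -1.] q [-0.51  0.16  1.74 -0.    1.25  0.52] F [-0.7  0.5 -0.1] w 0.495
[[-0.022, -0.028, 0.007], [-0.022, -0.028, 0.006], [-0.022, -0.029, 0.006], [-0.021, -0.029, 0.008], [-0.021, -0.029, -0.004], [-0.021, -0.029, -0.005], [-0.022, -0.029, 0.004], [-0.021, -0.029, -0.006], [-0.022, -0.03, -0.008], [-0.021, -0.03, -0.005], [-0.021, -0.03, 0.005], [-0.021, -0.03, -0.007]] inner 0.02113630335365032
[[0.021, -0.028, 0.007], [0.021, -0.029, -0.008], [0.021, -0.029, -0.005], [0.021, -0.029, -0.004], [0.021, -0.029, -0.006], [0.021, -0.029, 0.005], [0.021, -0.029, -0.005], [0.021, -0.029, 0.008], [0.021, -0.029, -0.007], [0.021, -0.029, 0.002], [0.021, -0.029, 0.006], [0.021, -0.029, 0.006]] inner 0.021010249748330177
```

Emit:
play_rows(
  motion=[
    [[0, 0, -0.1], [0, 0, 0]],
    [[0, 0, -0.18], [0, 0, 0]],
    [[0, 0, -0.22], [0, 0, 0]],
    [[0, 0, -0.25], [0, 0, 0]],
    [[0, 0, -0.268], [0, 0, 0]],
    [[0, 0, -0.268], [0, 0, 0]],
  ],
)

```text
time: 6.12
tool_pos: [0.5492, -0.2814, 0.0962]
tcp_rot: [-1.416, 0.807, -0.808]
wrist_force: [-0.9, 0.4, -0.7]
width: 0.5
```

Emit:
play_rows(
  motion=[
    [[0, 0, 0], [0, 0, 0]],
    [[0, 0, 0], [0, 0, 0]],
    [[0, 0, 0], [0, 0, 0]],
    [[0, 0, 0], [0, 0, 0]],
    [[0, 0, 0], [0, 0, 0]],
    [[0, 0, 0], [0, 0, 0]],
  ],
  gripper=1.0,
  squeeze=40,
)

```text
time: 6.88
tool_pos: [0.5492, -0.2807, 0.0972]
tcp_rot: [-1.415, 0.807, -0.807]
wrist_force: [-2.1, 4.0, 5.9]
width: 0.153
```

Run:
```python
from st import *
shot('wrist','w5.png')
```

```text
t 6.88 tcp [ 0.5492 -0.2807  0.0972] angx -1.0367 down [ 0.     0.001 -1.   ] q [-0.51  0.24  1.84  0.    1.06  0.52] F [-2.1  4.   5.9] w 0.153
```

View pics/w5.png

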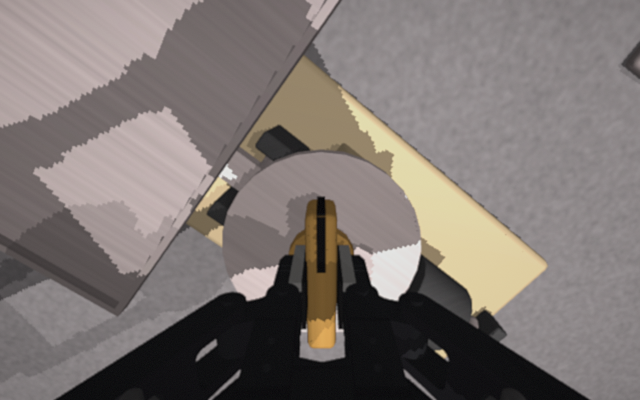

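Emit:
play_rows(
  motion=[
    [[0, 0, 0.003], [0, 0, -0.1]],
    [[0, 0, 0.003], [0, 0, -0.2]],
    [[0, 0, 0.003], [0, 0, -0.3]],
    [[0, 0, 0.004], [0, 0, -0.4]],
    [[0, 0, 0.004], [0, 0, -0.5]],
    [[0, 0, 0.004], [0, 0, -0.6]],
    [[0, 0, 0.004], [0, 0, -0.7]],
    [[0, 0, 0.005], [0, 0, -0.8]],
    [[0, 0, 0.005], [0, 0, -0.9]],
    [[0, 0, 0.005], [0, 0, -1.0]],
  ],
)

```text
time: 8.18
tool_pos: [0.5491, -0.282, 0.0983]
tcp_rot: [-1.079, 1.392, -1.395]
wrist_force: [-0.8, -0.5, 0.2]
width: 0.154
```

Emit:
play_rows(
  motion=[
    [[0, 0, 0.001], [0, 0, -0.1]],
    [[0, 0, 0.001], [0, 0, -0.2]],
    [[0, 0, 0.001], [0, 0, -0.3]],
    [[0, 0, 0.001], [0, 0, -0.4]],
    [[0, 0, 0.001], [0, 0, -0.5]],
    [[0, 0, 0.002], [0, 0, -0.6]],
    [[0, 0, 0.002], [0, 0, -0.7]],
    [[0, 0, 0.002], [0, 0, -0.8]],
    [[0, 0, 0.002], [0, 0, -0.9]],
    [[0, 0, 0.002], [0, 0, -1.0]],
  ],
)

```text
time: 9.43
tool_pos: [0.5482, -0.2829, 0.0992]
tcp_rot: [-0.526, 1.92, -1.925]
wrist_force: [-3.3, -3.6, 2.1]
width: 0.152
```

Run:
```python
from st import *
shot('wrist','w6.png')
```

```text
t 9.43 tcp [ 0.5482 -0.2829  0.0992] angx -2.6095 down [-0.001 -0.003 -1.   ] q [-0.51  0.24  1.84 -0.    1.06  2.1 ] F [-3.3 -3.6  2.1] w 0.152
```

View pics/w6.png

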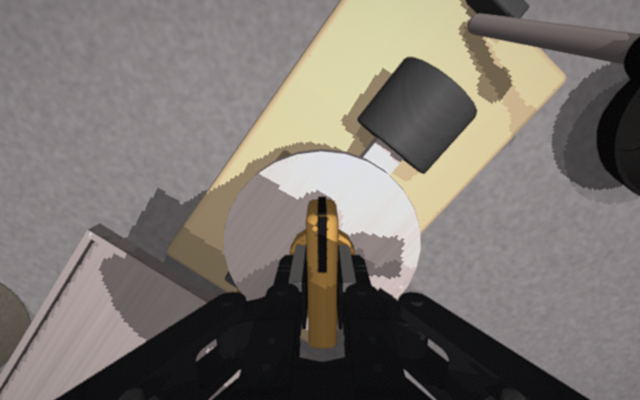

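Emit:
play_rows(
  motion=[
    [[0, 0, 0], [0, 0, 0]],
    [[0, 0, 0], [0, 0, 0]],
    [[0, 0, 0], [0, 0, 0]],
    [[0, 0, 0.06], [0, 0, 0]],
    [[0, 0, 0.12], [0, 0, 0]],
    [[0, 0, 0.12], [0, 0, 0.2]],
    [[0, 0, 0.12], [0, 0, 0.4]],
    [[0, 0, 0.12], [0, 0, 0.6]],
    [[0, 0, 0.12], [0, 0, 0.8]],
    [[0, 0, 0.12], [0, 0, 1.0]],
  ],
  gripper=0.5,
)

```text
time: 10.72
tool_pos: [0.5492, -0.281, 0.1468]
tcp_rot: [-1.082, 1.388, -1.388]
wrist_force: [0.3, 0.0, -0.3]
width: 0.496
```

Emit:
play_rows(
  motion=[
    [[0, 0, 0], [0, 0, 0.2]],
    [[0, 0, 0], [0, 0, 0.4]],
    [[0, 0, 0], [0, 0, 0.6]],
    [[0, 0, 0], [0, 0, 0.8]],
    [[0, 0, 0], [0, 0, 1.0]],
  ],
)

```text
time: 11.35
tool_pos: [0.5492, -0.281, 0.1468]
tcp_rot: [-1.417, 0.803, -0.803]
wrist_force: [-0.2, -0.7, -0.8]
width: 0.498
```

Emit:
play_rows(
  motion=[
    [[0, 0, 0], [0, 0, 0.2]],
    [[0, 0, 0], [0, 0, 0.4]],
    [[0, 0, 0], [0, 0, 0.6]],
    [[0, 0, 0], [0, 0, 0.8]],
    [[0, 0, 0], [0, 0, 1.0]],
  ],
)

```text
time: 11.98
tool_pos: [0.5492, -0.281, 0.1467]
tcp_rot: [-1.562, 0.193, -0.193]
wrist_force: [0.2, 0.1, -0.3]
width: 0.504
```

Emit:
play_rows(
  motion=[
    [[0, 0, 0], [0, 0, 0.2]],
    [[0, 0, 0], [0, 0, 0.4]],
    [[0, 0, 0], [0, 0, 0.6]],
    [[0, 0, 0], [0, 0, 0.8]],
    [[0, 0, 0], [0, 0, 1.0]],
    [[0, 0, 0], [0, 0, 1.0]],
  ],
)

```text
time: 12.72
tool_pos: [0.5491, -0.281, 0.1467]
tcp_rot: [-1.53, -0.418, 0.417]
wrist_force: [-0.6, -0.6, -0.2]
width: 0.493
```

```bash
cat > bar.py <<'E'
from st import *
import sys
p,d,K,W=shot('wrist',sys.argv[1])
P=cloud(d,K,W)
m=((P[...,2]>.141)&(P[...,2]<.156)&(np.hypot(P[...,0]-.5485,P[...,1]+.2838)<.045))
hsv=cv2.cvtColor(p,cv2.COLOR_RGB2HSV)
print(m.sum(),cv2.minAreaRect(P[m][:,:2].astype('f4')*1000),np.median(P[m][:,2]))
for l in ['screw_mark','index']:
    r=cams.mark_of('wrist',l); print(l,[(w(W,x['xyz']).round(4).tolist(),round(x['conf'],2)) for x in r][:3])
# index dark on plate
b=p.max(2)
m=(np.abs(P[...,2]-.11)<.004)&(b<70)&(abs(np.hypot(P[...,0]-.549,P[...,1]+.281)-.048)<.014)
n,l,s,c=cv2.connectedComponentsWithStats(m.astype('u1'))
for i in range(1,n):
    if s[i,4]>8:print('dark',s[i].tolist(),P[l==i].mean(0).round(4))
# plate circle
m=(np.abs(P[...,2]-.11)<.004)&(P[...,0]>.47)&(P[...,0]<.62)&(P[...,1]<-.2)&(P[...,1]>-.36)
print('plate',cv2.minEnclosingCircle(P[m][:,:2].astype('f4')*1000))
E
python3 bar.py w7.png
```

```text
t 12.72 tcp [ 0.5491 -0.281   0.1467] angx 0.5328 down [ 0.  0. -1.] q [-0.51  0.2   1.79  0.    1.15 -1.05] F [-0.6 -0.6 -0.2] w 0.493
2510 ((547.9571533203125, -280.4588928222656), (13.874552726745605, 70.14309692382812), 30.740007400512695) 0.14764413241687474
screw_mark [([0.5647, -0.3078, 0.1518], 0.71)]
index [([0.5026, -0.2746, 0.1074], 0.72)]
dark [256, 169, 16, 13, 71] [ 0.5003 -0.2742  0.111 ]
plate ((543.9270629882812, -249.66757202148438), 87.20771026611328)
```

View pics/w7.png

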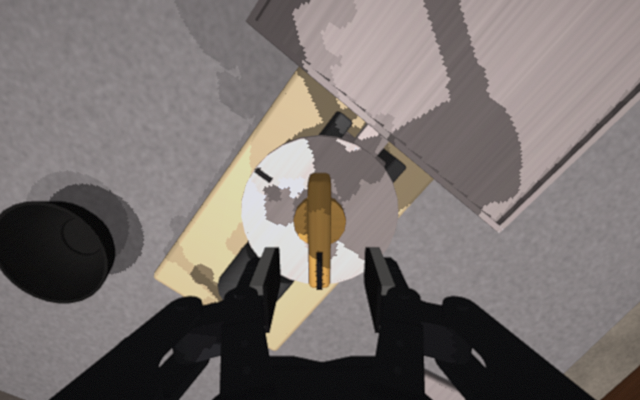

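Emit:
play_rows(
  motion=[
    [[-0.002, 0.001, -0.06], [0, 0, 0]],
    [[-0.002, 0.001, -0.12], [0, 0, 0]],
    [[-0.002, 0.001, -0.12], [0, 0, 0]],
    [[-0.002, 0.001, -0.12], [0, 0, 0]],
  ],
)

```text
time: 13.38
tool_pos: [0.5487, -0.2811, 0.0995]
tcp_rot: [-1.531, -0.419, 0.418]
wrist_force: [0.1, -0.6, 0.3]
width: 0.5
```

Emit:
play_rows(
  motion=[
    [[0, 0, 0], [0, 0, 0]],
    [[0, 0, 0], [0, 0, 0]],
    [[0, 0, 0], [0, 0, 0]],
    [[0, 0, 0], [0, 0, 0]],
    [[0, 0, 0], [0, 0, 0]],
    [[0, 0, 0], [0, 0, 0]],
  ],
  gripper=1.0,
  squeeze=40,
)

```text
time: 14.12
tool_pos: [0.5482, -0.2819, 0.1004]
tcp_rot: [-1.532, -0.418, 0.419]
wrist_force: [-4.5, -2.7, 6.4]
width: 0.157
```

Emit:
play_rows(
  motion=[
    [[0, 0, 0.001], [0, 0, -0.1]],
    [[0, 0, 0.001], [0, 0, -0.2]],
    [[0, 0, 0.001], [0, 0, -0.3]],
    [[0, 0, 0.001], [0, 0, -0.4]],
    [[0, 0, 0.001], [0, 0, -0.5]],
    [[0, 0, 0.002], [0, 0, -0.6]],
    [[0, 0, 0.002], [0, 0, -0.7]],
    [[0, 0, 0.002], [0, 0, -0.8]],
    [[0, 0, 0.002], [0, 0, -0.9]],
    [[0, 0, 0.002], [0, 0, -1.0]],
  ],
)

```text
time: 15.38
tool_pos: [0.5476, -0.2822, 0.1013]
tcp_rot: [-1.564, 0.2, -0.199]
wrist_force: [-5.4, -3.8, 7.8]
width: 0.153
```

Emit:
play_rows(
  motion=[
    [[0, 0, 0.001], [0, 0, -0.1]],
    [[0, 0, 0.001], [0, 0, -0.2]],
    [[0, 0, 0.001], [0, 0, -0.3]],
    [[0, 0, 0.001], [0, 0, -0.4]],
    [[0, 0, 0.001], [0, 0, -0.5]],
    [[0, 0, 0.002], [0, 0, -0.6]],
    [[0, 0, 0.002], [0, 0, -0.7]],
    [[0, 0, 0.002], [0, 0, -0.8]],
    [[0, 0, 0.002], [0, 0, -0.9]],
    [[0, 0, 0.002], [0, 0, -1.0]],
  ],
)

```text
time: 16.62
tool_pos: [0.5469, -0.2819, 0.1022]
tcp_rot: [-1.418, 0.81, -0.809]
wrist_force: [-8.1, -1.1, 10.1]
width: 0.154
```

```bash
python3 bar.py w8.png
```

```text
t 16.62 tcp [ 0.5469 -0.2819  0.1022] angx -1.039 down [-0.002 -0.002 -1.   ] q [-0.51  0.23  1.84 -0.    1.07  0.53] F [-8.1 -1.1 10.1] w 0.154
5164 ((548.4461669921875, -278.84912109375), (68.31975555419922, 38.22513198852539), 10.73687744140625) 0.14940131392500017
screw_mark [([0.518, -0.2954, 0.1513], 0.7)]
index [([0.5033, -0.2761, 0.1059], 0.85)]
plate ((542.4063110351562, -250.7662811279297), 86.24950408935547)
```

View pics/w8.png

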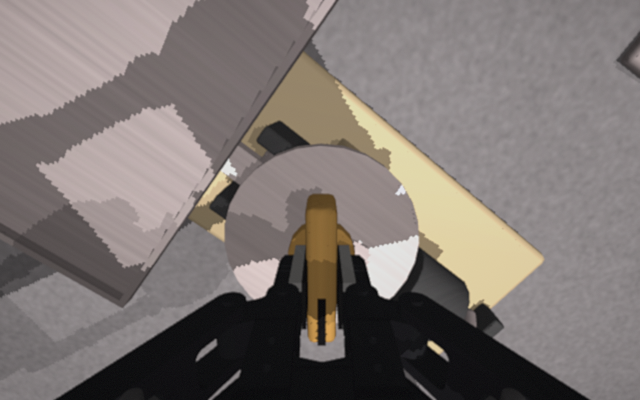

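Emit:
play_rows(
  motion=[
    [[-0.002, 0, 0.003], [0, 0, -0.1]],
    [[-0.003, 0, 0.003], [0, 0, -0.2]],
    [[-0.003, 0, 0.004], [0, 0, -0.3]],
    [[-0.003, 0, 0.004], [0, 0, -0.4]],
    [[-0.003, 0, 0.004], [0, 0, -0.5]],
    [[-0.003, 0, 0.005], [0, 0, -0.6]],
    [[-0.003, 0, 0.005], [0, 0, -0.7]],
    [[-0.003, 0, 0.005], [0, 0, -0.8]],
    [[-0.003, 0, 0.005], [0, 0, -0.844]],
    [[-0.003, 0, 0.005], [0, 0, -0.844]],
  ],
)

```text
time: 18.02
tool_pos: [0.5465, -0.2813, 0.1031]
tcp_rot: [-1.147, 1.303, -1.303]
wrist_force: [-5.0, -1.0, 6.1]
width: 0.156
```

```bash
python3 st.py
```

```text
t 18.02 tcp [ 0.5465 -0.2813  0.1031] angx -1.6991 down [-0.001 -0.001 -1.   ] q [-0.52  0.23  1.84 -0.    1.07  1.18] F [-5.  -1.   6.1] w 0.156
```

Emit:
play_rows(
  motion=[
    [[0, 0, 0], [0, 0, 0]],
    [[0, 0, 0], [0, 0, 0]],
    [[0, 0, 0], [0, 0, 0]],
    [[0, 0, 0], [0, 0, 0]],
    [[0, 0, 0.06], [0, 0, 0]],
    [[0, 0, 0.12], [0, 0, 0]],
    [[0, 0, 0.18], [0, 0, 0]],
    [[0, 0, 0.18], [0, 0, 0]],
  ],
  gripper=0.5,
)

```text
time: 19.02
tool_pos: [0.5487, -0.2817, 0.1769]
tcp_rot: [-1.144, 1.299, -1.307]
wrist_force: [-0.3, -0.1, 0.2]
width: 0.497
```

```bash
python3 bar.py w9.png
```

```text
t 19.02 tcp [ 0.5487 -0.2817  0.1769] angx -1.6996 down [ 0.005 -0.002 -1.   ] q [-0.51  0.17  1.77  0.    1.2   1.18] F [-0.3 -0.1  0.2] w 0.497
1962 ((548.2466430664062, -280.46343994140625), (13.952814102172852, 71.14836120605469), 82.99089050292969) 0.1502566615993427
screw_mark [([0.5555, -0.2303, -0.0011], 0.74), ([0.5142, -0.2738, 0.1526], 0.69)]
index [([0.5009, -0.2756, 0.1039], 0.63)]
plate ((549.89501953125, -255.8891143798828), 80.38497161865234)
```

View pics/w9.png

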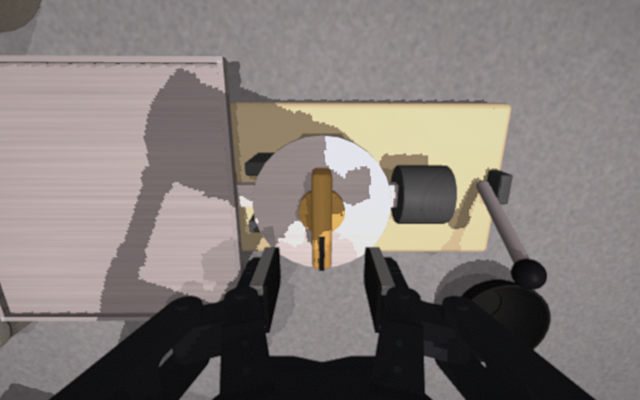

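Emit:
play_rows(
  motion=[
    [[-0.302, 0.98, 0.05], [0, 0, 1]],
    [[-0.302, 0.98, 0.05], [0, 0, 1]],
    [[-0.302, 0.98, 0.05], [0, 0, 1]],
    [[-0.302, 0.98, 0.05], [0, 0, 1]],
    [[-0.302, 0.98, 0.05], [0, 0, 1]],
    [[-0.302, 0.98, 0.05], [0, 0, 1]],
    [[-0.302, 0.98, 0.05], [0, 0, 1]],
    [[-0.302, 0.98, 0.05], [0, 0, 1]],
    [[-0.302, 0.98, 0.05], [0, 0, 1]],
  ],
  gripper=0.0,
)

```text
time: 20.3
tool_pos: [0.4257, 0.1108, 0.1933]
tcp_rot: [-1.452, 0.714, -0.712]
wrist_force: [-0.3, 0.3, 0.2]
width: 0.999
```

```bash
cat > jars.py <<'E'
from st import *
import sys
def jars(cam,fn,zlo=.045,zhi=.066):
    p,d,K,W=shot(cam,fn);P=cloud(d,K,W)
    m=((P[...,2]>zlo)&(P[...,2]<zhi)&(P[...,0]>.25)&(P[...,0]<.85)&(p.max(2)>110)).astype('u1')
    n,l,s,c=cv2.connectedComponentsWithStats(m)
    for i in range(1,n):
        if s[i,4]>60:
            q=l==i; t=P[q]; t=t[t[:,2]>np.median(t[:,2])-.004]
            (cx,cy),r=cv2.minEnclosingCircle(t[:,:2].astype('f4')*1000)
            print(cam,s[i].tolist(),'c',round(cx,1),round(cy,1),'r',round(r,1),'z',np.median(t[:,2]).round(4),p[q].mean(0).round())
if __name__=='__main__': 
    for i in range(1,len(sys.argv),2): jars(sys.argv[i],sys.argv[i+1])
E
python3 jars.py top t10.png wrist w10.png
```

```text
t 20.3 tcp [0.4257 0.1108 0.1933] angx -0.9136 down [-0.002 -0.001 -1.   ] q [ 0.2  -0.19  2.09 -0.    1.24  1.11] F [-0.3  0.3  0.2] w 0.999
top [112, 109, 56, 40, 945] c 799.1 617.6 r 93.4 z 0.0472 [171.  42.  26.]
top [187, 192, 19, 19, 274] c 556.3 423.4 r 29.5 z 0.0567 [173. 172. 166.]
top [192, 233, 19, 19, 286] c 431.3 406.5 r 29.1 z 0.0568 [173. 172. 168.]
top [192, 270, 11, 17, 109] c 323.1 419.3 r 24.4 z 0.0563 [101.  48. 113.]
wrist [33, 0, 38, 9, 203] c 412.4 394.1 r 15.4 z 0.0554 [198. 197. 192.]
wrist [0, 49, 9, 43, 278] c 330.1 408.6 r 18.8 z 0.0558 [119.  56. 144.]
wrist [274, 137, 58, 58, 2525] c 427.2 135.5 r 28.9 z 0.0559 [196. 190. 183.]
```

View pics/w10.png

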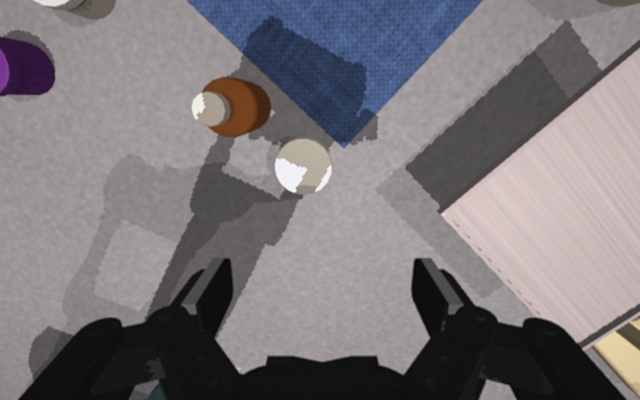

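View pics/t10.png

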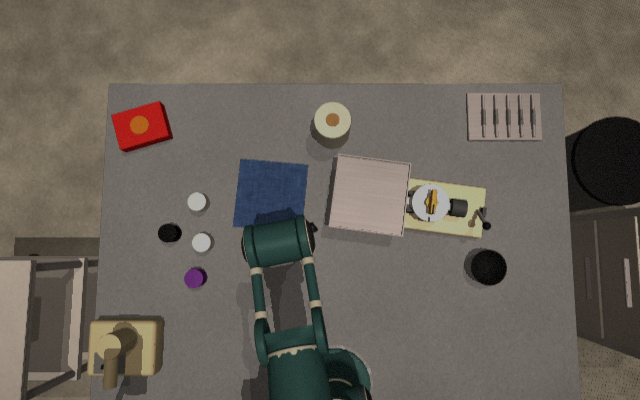

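Emit:
play_rows(
  motion=[
    [[0.003, 0.057, 0], [0, 0, 0.14]],
    [[0.003, 0.057, -0.15], [0, 0, 0.14]],
    [[0.003, 0.057, -0.28], [0, 0, 0.14]],
    [[0.003, 0.057, -0.4], [0, 0, 0.14]],
    [[0.003, 0.057, -0.48], [0, 0, 0.14]],
    [[0.003, 0.057, -0.523], [0, 0, 0.14]],
    [[0.003, 0.057, -0.523], [0, 0, 0.14]],
    [[0.003, 0.057, -0.523], [0, 0, 0.14]],
  ],
)

```text
time: 21.4
tool_pos: [0.4283, 0.1335, -0.0142]
tcp_rot: [-1.477, 0.629, -0.63]
wrist_force: [0.2, -0.6, 0.0]
width: 0.997
```

Emit:
play_rows(
  motion=[
    [[0, 0, 0], [0, 0, 0]],
    [[0, 0, 0], [0, 0, 0]],
    [[0, 0, 0], [0, 0, 0]],
    [[0, 0, 0], [0, 0, 0]],
    [[0, 0, 0], [0, 0, 0]],
  ],
  gripper=1.0,
  squeeze=30,
)

```text
time: 22.02
tool_pos: [0.4284, 0.1343, -0.0136]
tcp_rot: [-1.477, 0.627, -0.63]
wrist_force: [-1.7, -0.8, 5.4]
width: 0.647
```

Run:
```python
from st import *
shot('wrist','w11.png')
```

```text
t 22.02 tcp [ 0.4284  0.1343 -0.0136] angx -0.8043 down [ 0.002  0.    -1.   ] q [ 0.25  0.09  2.26 -0.    0.79  1.05] F [-1.7 -0.8  5.4] w 0.647
```

View pics/w11.png

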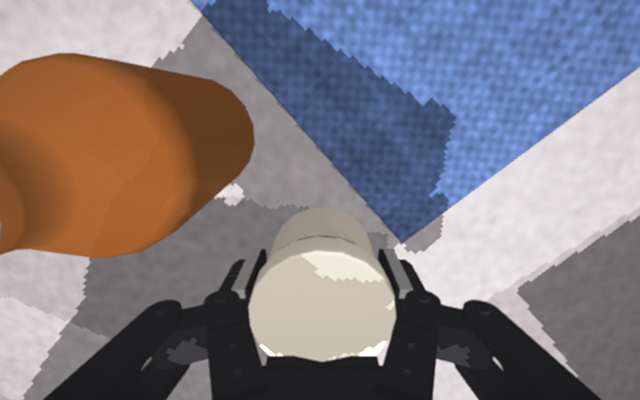

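Emit:
play_rows(
  motion=[
    [[0, 0, 0], [0, 0, 0]],
    [[0, 0, 0.1], [0, 0, 0]],
    [[0, 0, 0.23], [0, 0, 0]],
    [[0, 0, 0.36], [0, 0, 0.1]],
    [[0.05, -0.1, 0.45], [0, 0, 0.25]],
    [[0.1, -0.22, 0.45], [0, 0, 0.4]],
    [[0.16, -0.35, 0.45], [0, 0, 0.55]],
    [[0.22, -0.48, 0.45], [0, 0, 0.7]],
    [[0.28, -0.62, 0.45], [0, 0, 0.8]],
    [[0.34, -0.767, 0.45], [0, 0, 0.854]],
  ],
  squeeze=50,
)

```text
time: 23.32
tool_pos: [0.5632, -0.1735, 0.1648]
tcp_rot: [-1.568, 0.104, -0.103]
wrist_force: [0.9, 1.0, -1.7]
width: 0.646
```

Emit:
play_rows(
  motion=[
    [[0, 0, 0], [0, 0, 0]],
    [[0, 0, 0], [0, 0, 0]],
  ],
)

```text
time: 23.58
tool_pos: [0.5621, -0.1716, 0.1643]
tcp_rot: [-1.567, 0.107, -0.104]
wrist_force: [-0.4, 0.4, -1.6]
width: 0.645
```

Run:
```python
from st import *
p,d,K,W=shot('wrist','w12.png')
P=cloud(d,K,W)
s=bot.read_state();R=Ro.from_rotvec(s['tcp_rot']).as_matrix()
Q=(P-s['tool_pos'])@R
for v in range(200,350,12): print(v,[Q[v,u].round(3).tolist() for u in (290,322,355)])
```

```text
t 23.57 tcp [ 0.5621 -0.1716  0.1643] angx -0.1348 down [-0.002  0.001 -1.   ] q [-0.34  0.13  1.84  0.    1.18 -0.2 ] F [-0.4  0.4 -1.6] w 0.645
200 [[-0.024, 0.06, 0.005], [0.001, 0.06, 0.005], [0.027, 0.06, 0.005]]
212 [[-0.024, 0.06, -0.005], [0.001, -0.023, 0.025], [0.027, 0.059, -0.004]]
224 [[-0.015, -0.027, 0.021], [0.001, -0.039, 0.025], [0.018, -0.025, 0.02]]
236 [[-0.013, -0.046, 0.023], [0.001, -0.056, 0.027], [0.016, -0.042, 0.021]]
248 [[-0.011, -0.063, 0.025], [0.001, -0.069, 0.028], [0.014, -0.062, 0.025]]
260 [[-0.01, -0.07, 0.024], [0.001, -0.069, 0.023], [0.013, -0.068, 0.023]]
272 [[-0.01, -0.07, 0.019], [0.001, -0.069, 0.018], [0.013, -0.069, 0.019]]
284 [[-0.011, -0.069, 0.013], [0.001, -0.069, 0.014], [0.014, -0.069, 0.013]]
296 [[-0.011, -0.069, 0.008], [0.001, -0.069, 0.008], [0.014, -0.069, 0.008]]
308 [[-0.011, -0.069, 0.003], [0.001, -0.069, 0.003], [0.014, -0.069, 0.003]]
320 [[-0.011, -0.069, -0.002], [0.001, -0.07, -0.002], [0.014, -0.069, -0.002]]
332 [[-0.011, -0.07, -0.007], [0.001, -0.069, -0.008], [0.014, -0.068, -0.009]]
344 [[-0.011, -0.07, -0.013], [0.001, -0.07, -0.013], [0.014, -0.07, -0.013]]
```

View pics/w12.png

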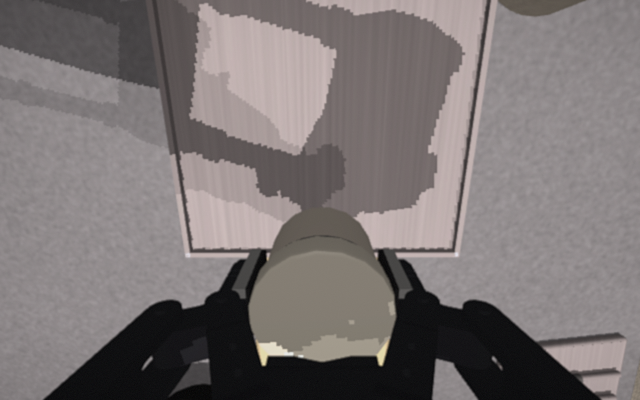

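```bash
cat > pan.py <<'E'
from st import *
import sys
p,d,K,W=shot('wrist',sys.argv[1])
P=cloud(d,K,W)
o=np.array([.5723,-.1054]);ex=np.array([.991,-.132]);ey=np.array([.132,.991])
S=np.stack([(P[...,:2]-o)@ex,(P[...,:2]-o)@ey,P[...,2]],-1)
for u in (220,430): 
    for v in range(236,262,2): print(u,v,S[v,u].round(3).tolist(),end=' ')
    print()
for v in (150,200): 
    r=S[v]; m=(abs(r[:,2]-.106)<.006); print('x range',r[m,0].min().round(4),r[m,0].max().round(4))
s=bot.read_state(); t=s['tool_pos'][:2]-o; print('tcp in pan',t@ex,t@ey)
E
python3 pan.py w13.png
```

```text
t 23.62 tcp [ 0.5621 -0.1709  0.1645] angx -0.1336 down [-0.002  0.001 -1.   ] q [-0.34  0.13  1.84  0.    1.18 -0.2 ] F [-0.2  0.2 -2.5] w 0.644
220 236 [-0.083, -0.091, 0.104] 220 238 [-0.083, -0.093, 0.104] 220 240 [-0.083, -0.094, 0.104] 220 242 [-0.083, -0.096, 0.104] 220 244 [-0.083, -0.098, 0.105] 220 246 [-0.083, -0.099, 0.106] 220 248 [-0.084, -0.101, 0.105] 220 250 [-0.084, -0.103, 0.106] 220 252 [-0.083, -0.103, 0.108] 220 254 [-0.082, -0.104, 0.11] 220 256 [-0.082, -0.106, 0.11] 220 258 [-0.124, -0.167, -0.0] 220 260 [-0.124, -0.17, -0.001] 
430 236 [0.087, -0.091, 0.104] 430 238 [0.087, -0.093, 0.104] 430 240 [0.087, -0.094, 0.105] 430 242 [0.087, -0.096, 0.104] 430 244 [0.088, -0.098, 0.104] 430 246 [0.088, -0.1, 0.104] 430 248 [0.088, -0.102, 0.104] 430 250 [0.088, -0.103, 0.106] 430 252 [0.086, -0.103, 0.109] 430 254 [0.087, -0.105, 0.109] 430 256 [0.087, -0.106, 0.11] 430 258 [0.129, -0.166, 0.001] 430 260 [0.129, -0.169, 0.001] 
x range -0.1103 0.1089
x range -0.1106 0.1087
tcp in pan -0.0013982608255090974 -0.0659215728486256
```

Emit:
play_rows(
  motion=[
    [[0.001, 0.007, -0.08], [0, 0, 0]],
    [[0.001, 0.007, -0.14], [0, 0, 0]],
    [[0.001, 0.007, -0.17], [0, 0, 0]],
    [[0.001, 0.007, -0.183], [0, 0, 0]],
    [[0.001, 0.007, -0.183], [0, 0, 0]],
    [[0.001, 0.007, -0.183], [0, 0, 0]],
  ],
)

```text
time: 24.42
tool_pos: [0.5643, -0.1694, 0.0932]
tcp_rot: [-1.569, 0.103, -0.106]
wrist_force: [0.5, 0.5, -2.2]
width: 0.642
```

```bash
python3 st.py
```

```text
t 24.43 tcp [ 0.5643 -0.1694  0.0932] angx -0.1336 down [ 0.002 -0.001 -1.   ] q [-0.33  0.2   1.9   0.    1.04 -0.2 ] F [ 0.5  0.5 -2.2] w 0.642
```

Emit:
play_rows(
  motion=[
    [[0, 0, -0.004], [0, 0, 0]],
    [[0, 0, -0.004], [0, 0, 0]],
  ],
)

```text
time: 24.68
tool_pos: [0.5639, -0.1694, 0.0909]
tcp_rot: [-1.568, 0.104, -0.106]
wrist_force: [0.4, 0.6, -0.9]
width: 0.649
```

Emit:
play_rows(
  motion=[
    [[0, 0, 0], [0, 0, 0]],
    [[0, 0, 0], [0, 0, 0]],
    [[0, 0, 0], [0, 0, 0]],
    [[0, 0, 0], [0, 0, 0]],
    [[0, 0, 0.1], [0, 0, 0]],
    [[0, 0, 0.2], [0, 0, 0]],
    [[0, 0, 0.3], [0, 0, 0]],
    [[0, 0, 0.3], [0, 0, 0]],
  ],
  gripper=0.1,
)

```text
time: 25.68
tool_pos: [0.5663, -0.1701, 0.2153]
tcp_rot: [-1.571, 0.098, -0.112]
wrist_force: [0.3, -1.0, 0.2]
width: 0.9
```

Run:
```python
from jars import *
pst(); jars('wrist','w14.png',.145,.175); jars('top','t14.png')
```

```text
t 25.68 tcp [ 0.5663 -0.1701  0.2153] angx -0.1336 down [ 0.008 -0.003 -1.   ] q [-0.33  0.09  1.78  0.    1.26 -0.2 ] F [ 0.3 -1.   0.2] w 0.9
t 25.68 tcp [ 0.5663 -0.1701  0.2153] angx -0.1336 down [ 0.008 -0.003 -1.   ] q [-0.33  0.09  1.78  0.    1.26 -0.2 ] F [ 0.3 -1.   0.2] w 0.9
wrist [281, 173, 74, 70, 4034] c 564.3 -169.5 r 29.0 z 0.1601 [181. 178. 177.]
wrist [278, 313, 77, 14, 817] c 547.9 -279.8 r 35.1 z 0.1503 [187. 143.  78.]
top [113, 109, 55, 40, 952] c 793.6 614.0 r 88.9 z 0.0471 [183.  46.  29.]
top [187, 192, 19, 19, 272] c 556.5 424.2 r 28.9 z 0.0568 [185. 184. 178.]
top [192, 233, 19, 19, 287] c 431.4 406.4 r 28.7 z 0.0565 [185. 184. 179.]
top [184, 270, 19, 18, 262] c 323.8 426.4 r 28.2 z 0.0567 [106.  50. 119.]
```

View pics/w14.png

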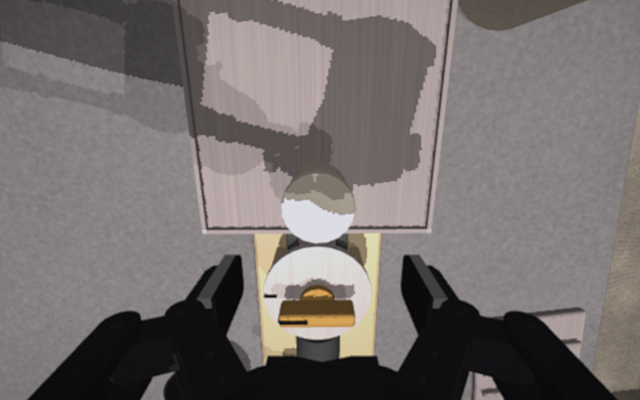

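Emit:
play_rows(
  motion=[
    [[-0.165, 0.72, 0], [0, 0, 0]],
    [[-0.165, 0.72, 0], [0, 0, 0]],
    [[-0.165, 0.72, 0], [0, 0, 0]],
    [[-0.165, 0.72, 0], [0, 0, 0]],
    [[-0.165, 0.72, 0], [0, 0, 0]],
  ],
  gripper=0.0,
)

```text
time: 26.4
tool_pos: [0.4951, 0.1209, 0.2082]
tcp_rot: [-1.569, 0.107, -0.101]
wrist_force: [0.6, 0.5, -1.0]
width: 1.0
```

Emit:
play_rows(
  motion=[
    [[-0.165, 0.67, 0], [0, 0, 0]],
    [[-0.165, 0.67, 0], [0, 0, 0]],
    [[-0.165, 0.67, 0], [0, 0, 0]],
    [[-0.165, 0.67, 0], [0, 0, 0]],
    [[-0.165, 0.67, 0], [0, 0, 0]],
    [[-0.165, 0.67, 0], [0, 0, 0]],
    [[-0.165, 0.67, 0], [0, 0, 0]],
  ],
)

```text
time: 27.28
tool_pos: [0.4308, 0.3857, 0.2087]
tcp_rot: [-1.571, 0.106, -0.103]
wrist_force: [-1.5, -0.1, 0.3]
width: 1.002
```

```bash
python3 jars.py wrist w15.png
```

```text
t 27.27 tcp [0.4308 0.3857 0.2087] angx -0.1335 down [-0.002 -0.002 -1.   ] q [ 0.69  0.08  1.81 -0.    1.26  0.82] F [-1.5 -0.1  0.3] w 1.002
wrist [410, 92, 58, 59, 2625] c 555.9 427.8 r 29.1 z 0.0559 [223. 219. 216.]
wrist [186, 123, 55, 56, 2315] c 322.8 429.1 r 28.7 z 0.056 [149.  82. 174.]
wrist [291, 128, 55, 55, 2355] c 430.8 409.6 r 28.9 z 0.056 [203. 198. 191.]
```

View pics/w15.png

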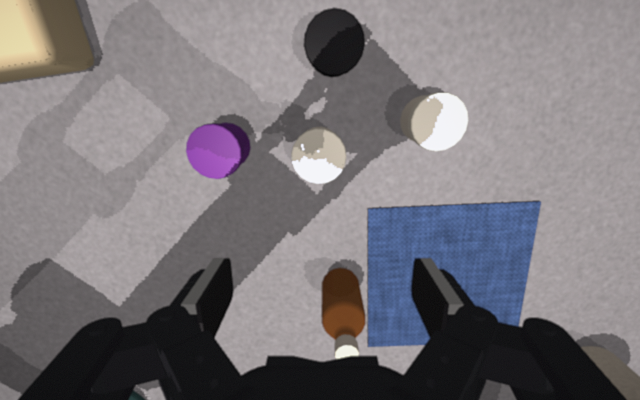

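Emit:
play_rows(
  motion=[
    [[-0.002, 0.057, 0], [0, 0, 0]],
    [[-0.002, 0.057, -0.15], [0, 0, 0]],
    [[-0.002, 0.057, -0.3], [0, 0, 0]],
    [[-0.002, 0.057, -0.43], [0, 0, 0]],
    [[-0.002, 0.057, -0.52], [0, 0, 0]],
    [[-0.002, 0.057, -0.563], [0, 0, 0]],
    [[-0.002, 0.057, -0.563], [0, 0, 0]],
    [[-0.002, 0.057, -0.563], [0, 0, 0]],
  ],
)

```text
time: 28.32
tool_pos: [0.4322, 0.411, -0.0129]
tcp_rot: [-1.566, 0.103, -0.107]
wrist_force: [-0.6, 0.5, 0.3]
width: 1.003
```

Emit:
play_rows(
  motion=[
    [[0, 0, 0], [0, 0, 0]],
    [[0, 0, 0], [0, 0, 0]],
    [[0, 0, 0], [0, 0, 0]],
    [[0, 0, 0], [0, 0, 0]],
    [[0, 0, 0], [0, 0, 0]],
  ],
  gripper=1.0,
  squeeze=50,
)

```text
time: 28.95
tool_pos: [0.4318, 0.4108, -0.0129]
tcp_rot: [-1.566, 0.103, -0.107]
wrist_force: [-0.4, 0.0, 6.6]
width: 0.643
```

Emit:
play_rows(
  motion=[
    [[0, 0, 0.1], [0, 0, 0]],
    [[0, 0, 0.25], [0, 0, 0]],
    [[0, 0, 0.4], [0, 0, 0]],
    [[0, 0, 0.5], [0, 0, 0]],
    [[0, 0, 0.5], [0, 0, 0]],
  ],
)

```text
time: 29.58
tool_pos: [0.433, 0.4118, 0.1903]
tcp_rot: [-1.562, 0.1, -0.11]
wrist_force: [0.6, -0.4, -1.4]
width: 0.644
```

```bash
cat > held.py <<'E'
from st import *
import sys
p,d,K,W=shot('wrist',sys.argv[1])
P=cloud(d,K,W)
s=bot.read_state();R=Ro.from_rotvec(s['tcp_rot']).as_matrix()
Q=(P-s['tool_pos'])@R
for v in range(212,350,24): print(v,[Q[v,u].round(3).tolist() for u in (290,322,355)])
E
python3 held.py w16.png
```

```text
t 29.57 tcp [0.433  0.4118 0.1903] angx -0.1336 down [ 0.007  0.006 -1.   ] q [ 0.72  0.12  1.8  -0.    1.21  0.85] F [ 0.6 -0.4 -1.4] w 0.644
212 [[-0.036, 0.187, -0.049], [0.002, -0.025, 0.027], [0.044, 0.187, -0.049]]
236 [[-0.012, -0.045, 0.023], [0.002, -0.054, 0.027], [0.017, -0.043, 0.022]]
260 [[-0.009, -0.072, 0.025], [0.002, -0.073, 0.026], [0.014, -0.072, 0.025]]
284 [[-0.01, -0.073, 0.016], [0.002, -0.072, 0.015], [0.015, -0.071, 0.015]]
308 [[-0.01, -0.072, 0.005], [0.002, -0.072, 0.004], [0.015, -0.071, 0.004]]
332 [[-0.01, -0.072, -0.006], [0.002, -0.073, -0.006], [0.015, -0.072, -0.007]]
```

Emit:
play_rows(
  motion=[
    [[0.04, -0.14, 0], [0, 0, 0]],
    [[0.08, -0.28, 0], [0, 0, 0]],
    [[0.12, -0.42, 0], [0, 0, 0]],
    [[0.15, -0.56, 0], [0, 0, 0]],
    [[0.2, -0.7, 0], [0, 0, 0]],
  ],
)

```text
time: 30.25
tool_pos: [0.5084, 0.1276, 0.182]
tcp_rot: [-1.569, 0.109, -0.101]
wrist_force: [1.9, -0.6, -1.7]
width: 0.645
```

Emit:
play_rows(
  motion=[
    [[0.04, -0.14, 0], [0, 0, 0]],
    [[0.08, -0.28, 0], [0, 0, 0]],
    [[0.11, -0.42, 0], [0, 0, 0]],
    [[0.14, -0.52, 0], [0, 0, 0]],
    [[0.154, -0.582, 0], [0, 0, 0]],
    [[0.154, -0.582, 0], [0, 0, 0]],
    [[0.154, -0.582, -0.1], [0, 0, 0]],
    [[0.154, -0.582, -0.18], [0, 0, 0]],
    [[0.154, -0.582, -0.21], [0, 0, 0]],
    [[0.154, -0.582, -0.21], [0, 0, 0]],
  ],
)

```text
time: 31.5
tool_pos: [0.5708, -0.1021, 0.0995]
tcp_rot: [-1.568, 0.107, -0.102]
wrist_force: [-0.1, 0.3, -0.6]
width: 0.644
```

```bash
python3 held.py w17.png
```

```text
t 31.5 tcp [ 0.5708 -0.1021  0.0995] angx -0.1329 down [-0.003  0.001 -1.   ] q [-0.22  0.18  1.91  0.    1.06 -0.09] F [-0.1  0.3 -0.6] w 0.644
212 [[-0.018, -0.005, 0.02], [-0.0, -0.019, 0.025], [0.018, -0.002, 0.019]]
236 [[-0.014, -0.042, 0.023], [-0.0, -0.049, 0.026], [0.015, -0.039, 0.021]]
260 [[-0.012, -0.067, 0.024], [-0.0, -0.067, 0.024], [0.012, -0.068, 0.025]]
284 [[-0.012, -0.068, 0.015], [-0.0, -0.067, 0.014], [0.012, -0.067, 0.014]]
308 [[-0.012, -0.067, 0.003], [-0.0, -0.067, 0.003], [0.013, -0.067, 0.004]]
332 [[-0.013, -0.067, -0.007], [-0.0, -0.067, -0.008], [0.013, -0.067, -0.008]]
```

View pics/w17.png

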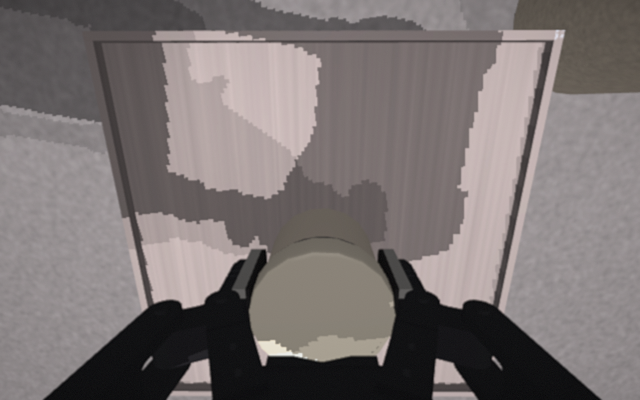

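Emit:
play_rows(
  motion=[
    [[0, 0, -0.01], [0, 0, 0]],
    [[0, 0, -0.017], [0, 0, 0]],
    [[0, 0, -0.017], [0, 0, 0]],
  ],
)

```text
time: 31.92
tool_pos: [0.5724, -0.1032, 0.0947]
tcp_rot: [-1.568, 0.105, -0.105]
wrist_force: [-1.0, -1.3, -1.7]
width: 0.644
```

```bash
python3 held.py w18.png
```

```text
t 31.93 tcp [ 0.5724 -0.1032  0.0947] angx -0.1337 down [ 0. -0. -1.] q [-0.22  0.18  1.92  0.    1.04 -0.09] F [-1.  -1.3 -1.7] w 0.644
212 [[-0.017, -0.009, 0.021], [0.001, -0.021, 0.025], [0.019, -0.011, 0.022]]
236 [[-0.013, -0.043, 0.022], [0.001, -0.052, 0.026], [0.016, -0.04, 0.021]]
260 [[-0.011, -0.069, 0.024], [0.001, -0.068, 0.024], [0.013, -0.069, 0.024]]
284 [[-0.011, -0.068, 0.013], [0.001, -0.069, 0.014], [0.013, -0.069, 0.014]]
308 [[-0.011, -0.07, 0.004], [0.001, -0.069, 0.003], [0.014, -0.07, 0.004]]
332 [[-0.012, -0.069, -0.008], [0.001, -0.069, -0.008], [0.014, -0.069, -0.007]]
```

Emit:
play_rows(
  motion=[
    [[0, 0, -0.005], [0, 0, 0]],
    [[0, 0, -0.009], [0, 0, 0]],
    [[0, 0, -0.009], [0, 0, 0]],
  ],
)

```text
time: 32.35
tool_pos: [0.5722, -0.1032, 0.0907]
tcp_rot: [-1.568, 0.105, -0.105]
wrist_force: [0.3, -0.5, -1.2]
width: 0.645
```

Emit:
play_rows(
  motion=[
    [[0, 0, 0], [0, 0, 0]],
    [[0, 0, 0], [0, 0, 0]],
    [[0, 0, 0], [0, 0, 0]],
    [[0, 0, 0], [0, 0, 0]],
    [[0, 0, 0.1], [0, 0, 0]],
    [[0, 0, 0.2], [0, 0, 0]],
    [[0, 0, 0.3], [0, 0, 0]],
    [[0, 0, 0.3], [0, 0, 0]],
  ],
  gripper=0.1,
)

```text
time: 33.35
tool_pos: [0.5752, -0.1038, 0.2157]
tcp_rot: [-1.57, 0.098, -0.112]
wrist_force: [-0.4, 0.2, 0.6]
width: 0.901
```

Run:
```python
from jars import *
jars('wrist','w19.png',.145,.175); jars('top','t19.png')
```

```text
t 33.35 tcp [ 0.5752 -0.1038  0.2157] angx -0.1336 down [ 0.009 -0.002 -1.   ] q [-0.22  0.08  1.8  -0.    1.26 -0.09] F [-0.4  0.2  0.6] w 0.901
wrist [529, 0, 111, 92, 8842] c 773.4 -10.1 r 48.6 z 0.15 [189. 177. 155.]
wrist [280, 173, 74, 70, 3998] c 572.7 -104.1 r 28.8 z 0.1593 [182. 180. 178.]
wrist [284, 252, 69, 60, 3226] c 564.6 -168.8 r 28.8 z 0.1597 [214. 215. 217.]
top [114, 109, 54, 38, 882] c 802.1 612.6 r 91.5 z 0.0473 [182.  47.  29.]
top [187, 192, 19, 19, 273] c 556.8 424.3 r 29.0 z 0.0564 [184. 183. 176.]
top [184, 270, 19, 18, 256] c 323.0 426.4 r 28.3 z 0.057 [105.  50. 118.]
```

View pics/w19.png

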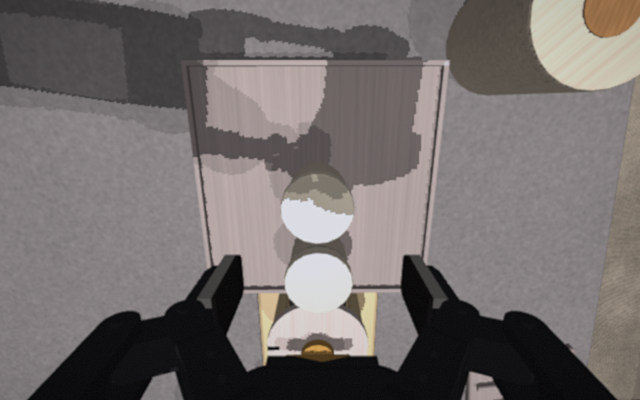

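Emit:
play_rows(
  motion=[
    [[-0.02, 0.7, 0], [0, 0, 0]],
    [[-0.02, 0.7, 0], [0, 0, 0]],
    [[-0.02, 0.7, 0], [0, 0, 0]],
    [[-0.02, 0.7, 0], [0, 0, 0]],
    [[-0.02, 0.7, 0], [0, 0, 0]],
  ],
  gripper=0.0,
)

```text
time: 34.08
tool_pos: [0.5623, 0.1797, 0.2083]
tcp_rot: [-1.569, 0.106, -0.1]
wrist_force: [0.0, -0.8, -0.5]
width: 0.999
```

Emit:
play_rows(
  motion=[
    [[-0.021, 0.57, 0], [0, 0, 0]],
    [[-0.021, 0.57, 0], [0, 0, 0]],
    [[-0.021, 0.57, 0], [0, 0, 0]],
    [[-0.021, 0.57, 0], [0, 0, 0]],
    [[-0.021, 0.57, 0], [0, 0, 0]],
    [[-0.021, 0.57, 0], [0, 0, 0]],
    [[-0.021, 0.57, 0], [0, 0, 0]],
  ],
)

```text
time: 34.95
tool_pos: [0.5558, 0.4033, 0.21]
tcp_rot: [-1.569, 0.107, -0.105]
wrist_force: [0.3, 0.3, -0.7]
width: 0.999
```

```bash
python3 jars.py wrist w20.png
```

```text
t 34.95 tcp [0.5558 0.4033 0.21  ] angx -0.135 down [-0.001 -0.001 -1.   ] q [ 0.59  0.28  1.57 -0.    1.29  0.73] F [ 0.3  0.3 -0.7] w 0.999
wrist [523, 0, 27, 18, 132] c 778.4 536.1 r 12.3 z 0.0455 [232.  54.  50.]
wrist [291, 127, 55, 55, 2350] c 556.2 427.9 r 28.9 z 0.056 [207. 202. 194.]
wrist [77, 157, 55, 52, 2117] c 322.5 428.1 r 29.4 z 0.056 [133.  65. 160.]
```

View pics/w20.png

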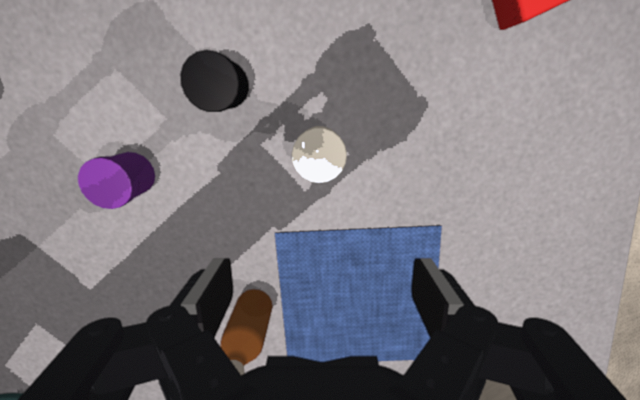

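Emit:
play_rows(
  motion=[
    [[0, 0.059, 0], [0, 0, 0]],
    [[0, 0.059, -0.15], [0, 0, 0]],
    [[0, 0.059, -0.3], [0, 0, 0]],
    [[0, 0.059, -0.43], [0, 0, 0]],
    [[0, 0.059, -0.52], [0, 0, 0]],
    [[0, 0.059, -0.564], [0, 0, 0]],
    [[0, 0.059, -0.564], [0, 0, 0]],
    [[0, 0.059, -0.564], [0, 0, 0]],
  ],
)

```text
time: 36.0
tool_pos: [0.5575, 0.4298, -0.0125]
tcp_rot: [-1.566, 0.103, -0.107]
wrist_force: [-0.0, 0.7, 0.4]
width: 1.003
```

Emit:
play_rows(
  motion=[
    [[0, 0, 0], [0, 0, 0]],
    [[0, 0, 0], [0, 0, 0]],
    [[0, 0, 0], [0, 0, 0]],
    [[0, 0, 0], [0, 0, 0]],
    [[0, 0, 0], [0, 0, 0]],
  ],
  gripper=1.0,
  squeeze=50,
)

```text
time: 36.62
tool_pos: [0.5572, 0.4295, -0.0126]
tcp_rot: [-1.566, 0.103, -0.107]
wrist_force: [-0.1, 0.4, 6.1]
width: 0.645
```

Emit:
play_rows(
  motion=[
    [[0, 0, 0.1], [0, 0, 0]],
    [[0, 0, 0.25], [0, 0, 0]],
    [[0, 0, 0.4], [0, 0, 0]],
    [[0, 0, 0.5], [0, 0, 0]],
    [[0, 0, 0.5], [0, 0, 0]],
  ],
)

```text
time: 37.25
tool_pos: [0.5583, 0.4302, 0.1909]
tcp_rot: [-1.562, 0.099, -0.111]
wrist_force: [0.5, -0.2, -1.9]
width: 0.644
```

```bash
python3 held.py w21.png
```

```text
t 37.25 tcp [0.5583 0.4302 0.1909] angx -0.1336 down [ 0.008  0.005 -1.   ] q [ 0.62  0.32  1.56 -0.    1.25  0.75] F [ 0.5 -0.2 -1.9] w 0.644
212 [[-0.036, 0.187, -0.049], [0.002, -0.025, 0.027], [0.044, 0.187, -0.049]]
236 [[-0.012, -0.046, 0.023], [0.002, -0.054, 0.027], [0.017, -0.044, 0.022]]
260 [[-0.009, -0.072, 0.025], [0.002, -0.073, 0.026], [0.014, -0.072, 0.025]]
284 [[-0.01, -0.071, 0.015], [0.002, -0.072, 0.015], [0.015, -0.072, 0.015]]
308 [[-0.01, -0.072, 0.004], [0.002, -0.072, 0.004], [0.015, -0.072, 0.004]]
332 [[-0.01, -0.072, -0.007], [0.002, -0.072, -0.007], [0.015, -0.072, -0.007]]
```

Emit:
play_rows(
  motion=[
    [[0.01, -0.14, 0], [0, 0, 0]],
    [[0.02, -0.28, 0], [0, 0, 0]],
    [[0.03, -0.42, 0], [0, 0, 0]],
    [[0.03, -0.54, 0], [0, 0, 0]],
    [[0.03, -0.64, 0], [0, 0, 0]],
  ],
)

```text
time: 37.92
tool_pos: [0.5655, 0.1699, 0.1815]
tcp_rot: [-1.57, 0.11, -0.101]
wrist_force: [0.6, 0.4, -1.3]
width: 0.647
```

Emit:
play_rows(
  motion=[
    [[0.01, -0.14, 0], [0, 0, 0]],
    [[0.02, -0.28, 0], [0, 0, 0]],
    [[0.03, -0.4, 0], [0, 0, 0]],
    [[0.032, -0.48, 0], [0, 0, 0]],
    [[0.032, -0.525, 0], [0, 0, 0]],
    [[0.032, -0.525, 0], [0, 0, 0]],
    [[0.032, -0.525, -0.1], [0, 0, 0]],
    [[0.032, -0.525, -0.18], [0, 0, 0]],
    [[0.032, -0.525, -0.21], [0, 0, 0]],
    [[0.032, -0.525, -0.21], [0, 0, 0]],
  ],
)

```text
time: 39.17
tool_pos: [0.5798, -0.0364, 0.1002]
tcp_rot: [-1.568, 0.106, -0.102]
wrist_force: [-0.2, 0.1, 0.4]
width: 0.644
```

Emit:
play_rows(
  motion=[
    [[0, 0, -0.01], [0, 0, 0]],
    [[0, 0, -0.018], [0, 0, 0]],
    [[0, 0, -0.018], [0, 0, 0]],
  ],
)

```text
time: 39.55
tool_pos: [0.5809, -0.0375, 0.0945]
tcp_rot: [-1.568, 0.104, -0.106]
wrist_force: [0.4, 0.1, -1.9]
width: 0.643
```

```bash
python3 held.py w22.png
```

```text
t 39.55 tcp [ 0.5809 -0.0375  0.0945] angx -0.1337 down [ 0.001 -0.    -1.   ] q [-0.11  0.18  1.92  0.    1.04  0.03] F [ 0.4  0.1 -1.9] w 0.643
212 [[-0.017, -0.008, 0.021], [0.001, -0.021, 0.025], [0.019, -0.008, 0.021]]
236 [[-0.013, -0.042, 0.022], [0.001, -0.049, 0.025], [0.016, -0.039, 0.02]]
260 [[-0.011, -0.069, 0.024], [0.001, -0.069, 0.024], [0.013, -0.068, 0.024]]
284 [[-0.011, -0.07, 0.015], [0.001, -0.068, 0.014], [0.013, -0.069, 0.014]]
308 [[-0.011, -0.068, 0.003], [0.001, -0.068, 0.003], [0.014, -0.069, 0.004]]
332 [[-0.012, -0.068, -0.008], [0.001, -0.069, -0.008], [0.014, -0.069, -0.008]]
```

View pics/w22.png

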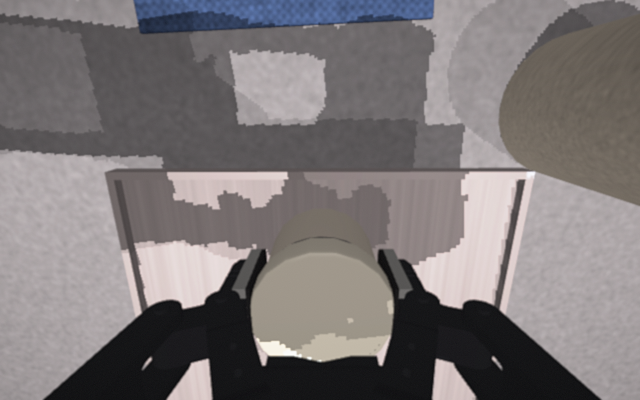

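Emit:
play_rows(
  motion=[
    [[0, 0, -0.005], [0, 0, 0]],
    [[0, 0, -0.009], [0, 0, 0]],
    [[0, 0, -0.009], [0, 0, 0]],
  ],
)

```text
time: 39.98
tool_pos: [0.5806, -0.0376, 0.0903]
tcp_rot: [-1.568, 0.105, -0.105]
wrist_force: [-0.5, -0.7, -0.8]
width: 0.642
```

Emit:
play_rows(
  motion=[
    [[0, 0, 0], [0, 0, 0]],
    [[0, 0, 0], [0, 0, 0]],
    [[0, 0, 0], [0, 0, 0]],
    [[0, 0, 0], [0, 0, 0]],
    [[0, 0, 0.1], [0, 0, 0]],
    [[0, 0, 0.2], [0, 0, 0]],
    [[0, 0, 0.3], [0, 0, 0]],
    [[0, 0, 0.3], [0, 0, 0]],
  ],
  gripper=0.1,
)

```text
time: 40.98
tool_pos: [0.5837, -0.0378, 0.2153]
tcp_rot: [-1.569, 0.098, -0.112]
wrist_force: [-0.3, -0.6, 0.4]
width: 0.903
```

Run:
```python
from jars import *
jars('wrist','w23.png',.145,.175); jars('top','t23.png')
r=cams.mark_of('top','arrest_tip');K,W=cal('top');print([(w(W,x['xyz']).round(4).tolist(),round(x['conf'],2)) for x in r][:3])
```

```text
t 40.98 tcp [ 0.5837 -0.0378  0.2153] angx -0.1336 down [ 0.009 -0.001 -1.   ] q [-0.11  0.08  1.8  -0.    1.26  0.03] F [-0.3 -0.6  0.4] w 0.903
wrist [510, 25, 130, 155, 16035] c 787.5 9.7 r 54.8 z 0.15 [211. 201. 179.]
wrist [280, 174, 74, 70, 4031] c 581.1 -38.3 r 28.9 z 0.1585 [193. 190. 188.]
wrist [284, 253, 68, 61, 3241] c 572.8 -103.9 r 29.1 z 0.159 [224. 225. 227.]
wrist [287, 320, 64, 41, 2062] c 564.8 -168.0 r 28.7 z 0.1595 [219. 220. 217.]
top [111, 109, 58, 41, 927] c 799.1 616.1 r 96.2 z 0.0471 [180.  45.  28.]
top [184, 270, 19, 18, 258] c 323.9 426.5 r 28.0 z 0.0569 [105.  50. 117.]
[([0.4799, -0.4355, 0.132], 0.52)]
```

View pics/w23.png

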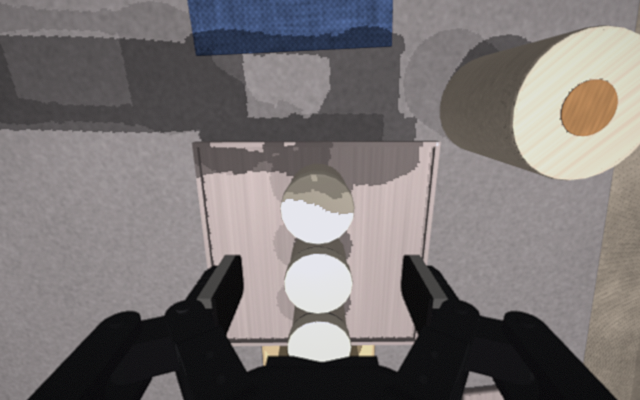

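Emit:
play_rows(
  motion=[
    [[-0.06, -0.15, 0], [0, 0, 0]],
    [[-0.1, -0.3, 0], [0, 0, 0]],
    [[-0.14, -0.45, 0], [0, 0, 0]],
    [[-0.18, -0.6, 0], [0, 0, 0]],
    [[-0.21, -0.75, 0], [0, 0, 0]],
    [[-0.24, -0.88, 0], [0, 0, 0]],
    [[-0.253, -0.99, 0], [0, 0, 0]],
    [[-0.253, -0.99, 0], [0, 0, 0]],
    [[-0.253, -0.99, 0], [0, 0, 0]],
  ],
  gripper=0.5,
)

```text
time: 42.25
tool_pos: [0.4786, -0.4324, 0.2083]
tcp_rot: [-1.565, 0.107, -0.103]
wrist_force: [-0.4, -0.0, 0.1]
width: 0.5
```

```bash
cat > lev.py <<'E'
from st import *
import sys
p,d,K,W=shot('wrist',sys.argv[1]);P=cloud(d,K,W)
r=cams.mark_of('wrist','arrest_tip'); print([(w(W,x['xyz']).round(4).tolist(),round(x['conf'],2)) for x in r][:3])
m=(P[...,2]>.12)&(P[...,2]<.17)&(P[...,1]<-.40)&(P[...,1]>-.49)&(d>0)
s=bot.read_state()
m&=(p.max(2)<90)
n,l,s,c=cv2.connectedComponentsWithStats(m.astype('u1'))
for i in range(1,n):
    if s[i,4]>40: print(s[i].tolist(),P[l==i].mean(0).round(4),P[l==i].min(0).round(4),P[l==i].max(0).round(4))
E
python3 lev.py w24.png
```

```text
t 42.25 tcp [ 0.4786 -0.4324  0.2083] angx -0.1342 down [-0.002  0.003 -1.   ] q [-0.77  0.21  1.66  0.    1.27 -0.64] F [-0.4 -0.   0.1] w 0.5
[([0.4739, -0.4317, 0.1298], 0.98)]
[309, 191, 28, 28, 613] [ 0.48   -0.4325  0.1407] [ 0.4686 -0.4452  0.1205] [ 0.4913 -0.4229  0.1458]
```

View pics/w24.png

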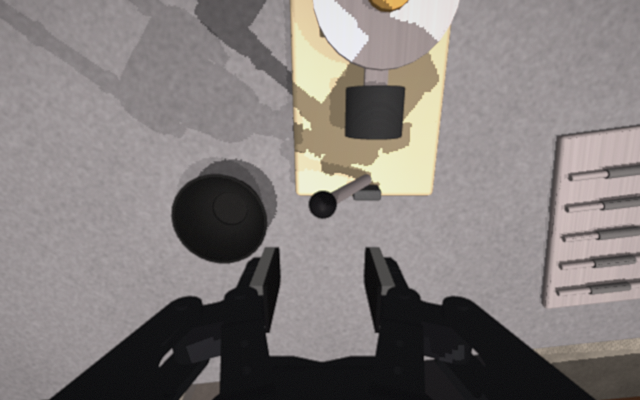

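Emit:
play_rows(
  motion=[
    [[0, 0, -0.1], [0, 0, 0]],
    [[0, 0, -0.18], [0, 0, 0]],
    [[0, 0, -0.24], [0, 0, 0]],
    [[0, 0, -0.28], [0, 0, 0]],
    [[0, 0, -0.293], [0, 0, 0]],
    [[0, 0, -0.293], [0, 0, 0]],
  ],
)

```text
time: 43.1
tool_pos: [0.4798, -0.4334, 0.0936]
tcp_rot: [-1.569, 0.104, -0.105]
wrist_force: [0.7, -0.3, 0.1]
width: 0.501
```

```bash
python3 lev.py w25.png
```

```text
t 43.1 tcp [ 0.4798 -0.4334  0.0936] angx -0.1331 down [ 0. -0. -1.] q [-0.77  0.3   1.77  0.    1.07 -0.64] F [ 0.7 -0.3  0.1] w 0.501
[([0.4773, -0.435, 0.129], 0.98)]
[203, 247, 78, 86, 2366] [ 0.4555 -0.4228  0.1518] [ 0.4388 -0.4412  0.1226] [ 0.4613 -0.4143  0.17  ]
[364, 247, 77, 86, 2295] [ 0.5078 -0.4295  0.152 ] [ 0.5006 -0.4469  0.1253] [ 0.5248 -0.4224  0.17  ]
[296, 254, 50, 50, 1955] [ 0.4803 -0.4307  0.14  ] [ 0.4686 -0.4432  0.1202] [ 0.4924 -0.4227  0.1463]
[176, 296, 25, 5, 57] [ 0.4359 -0.4146  0.169 ] [ 0.4311 -0.4157  0.1676] [ 0.4398 -0.4134  0.1699]
```

View pics/w25.png

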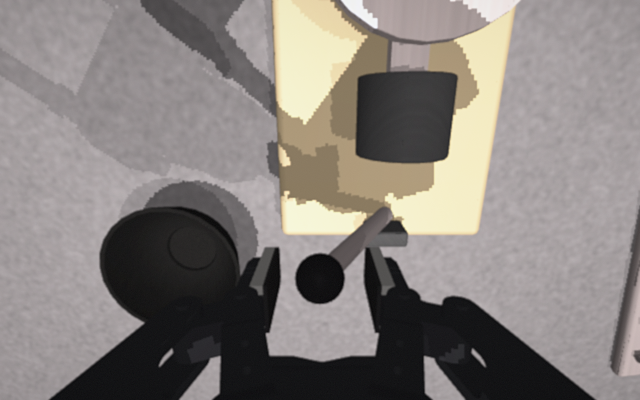

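Emit:
play_rows(
  motion=[
    [[0.015, -0.002, 0], [0, 0, 0]],
    [[0.03, -0.004, 0], [0, 0, 0]],
    [[0.045, -0.006, 0], [0, 0, 0]],
    [[0.06, -0.008, 0], [0, 0, 0]],
    [[0.075, -0.01, 0], [0, 0, 0]],
    [[0.09, -0.012, 0], [0, 0, 0]],
    [[0.105, -0.014, 0], [0, 0, 0]],
    [[0.12, -0.016, 0], [0, 0, 0]],
    [[0.135, -0.018, 0], [0, 0, 0]],
    [[0.15, -0.02, 0], [0, 0, 0]],
  ],
)

```text
time: 44.45
tool_pos: [0.5399, -0.4415, 0.0931]
tcp_rot: [-1.568, 0.105, -0.105]
wrist_force: [-0.7, 0.2, 0.6]
width: 0.502
```

Emit:
play_rows(
  motion=[
    [[0.015, -0.002, 0], [0, 0, 0]],
    [[0.03, -0.004, 0], [0, 0, 0]],
    [[0.045, -0.006, 0], [0, 0, 0]],
    [[0.06, -0.008, 0], [0, 0, 0]],
    [[0.075, -0.01, 0], [0, 0, 0]],
    [[0.09, -0.012, 0], [0, 0, 0]],
    [[0.105, -0.014, 0], [0, 0, 0]],
    [[0.112, -0.015, 0], [0, 0, 0]],
    [[0.112, -0.015, 0], [0, 0, 0]],
  ],
)

```text
time: 45.58
tool_pos: [0.5833, -0.4473, 0.093]
tcp_rot: [-1.568, 0.107, -0.103]
wrist_force: [-5.8, 1.4, 1.4]
width: 0.497
```

```bash
cat > chk.py <<'E'
from st import *
import sys
p,d,K,W=shot('top',sys.argv[1]);P=cloud(d,K,W)
o=np.array([.5723,-.1054]);ex=np.array([.991,-.132]);ey=np.array([.132,.991])
S=np.stack([(P[...,:2]-o)@ex,(P[...,:2]-o)@ey,P[...,2]],-1)
m=(abs(S[...,0])<.1)&(abs(S[...,0])>.04)&(abs(S[...,1])<.1)&(P[...,2]<.14)
c=np.polyfit(S[m][:,1],S[m][:,2],1);print('pan slope dz/dy',c.round(4))
s2,d2,K2,W2=shot('scene','s_'+sys.argv[1])
cv2.imwrite('pics/c_'+sys.argv[1],cv2.resize(p[120:270,310:520],None,fx=3.8,fy=3.8,interpolation=cv2.INTER_CUBIC)[:,:,::-1])
E
python3 chk.py t26.png; python3 lev.py w26.png
```

```text
t 45.58 tcp [ 0.5833 -0.4473  0.093 ] angx -0.1335 down [-0.002  0.001 -1.   ] q [-0.69  0.45  1.56 -0.    1.13 -0.55] F [-5.8  1.4  1.4] w 0.497
pan slope dz/dy [-0.0962  0.0923]
t 45.67 tcp [ 0.5833 -0.4474  0.093 ] angx -0.1337 down [-0.002  0.001 -1.   ] q [-0.69  0.45  1.56 -0.    1.13 -0.55] F [-5.2  1.   1.6] w 0.499
[([0.576, -0.4497, 0.1303], 0.78)]
[203, 247, 124, 86, 4394] [ 0.5666 -0.4397  0.1463] [ 0.5419 -0.4568  0.1201] [ 0.5865 -0.4283  0.17  ]
[364, 247, 77, 86, 2398] [ 0.6116 -0.4435  0.1519] [ 0.6042 -0.4606  0.1238] [ 0.6283 -0.4365  0.17  ]
[178, 296, 23, 5, 54] [ 0.5402 -0.4288  0.1687] [ 0.5351 -0.4295  0.1668] [ 0.5439 -0.428   0.1699]
[443, 296, 20, 6, 56] [ 0.6315 -0.441   0.1686] [ 0.6283 -0.4422  0.1665] [ 0.6359 -0.4402  0.17  ]
```

View pics/w26.png

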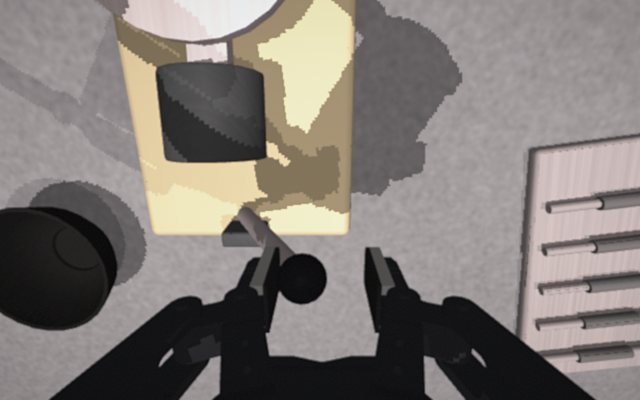

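View pics/s_t26.png

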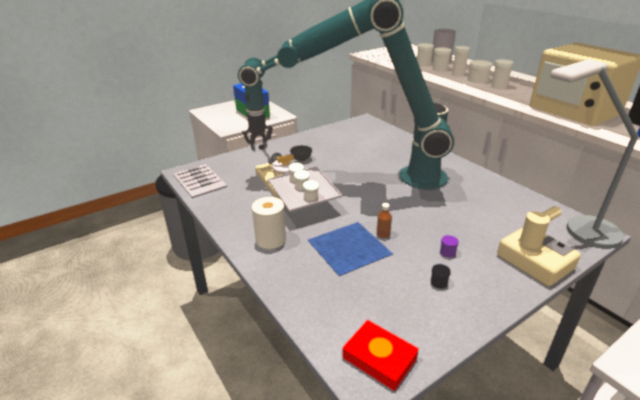

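Emit:
play_rows(
  motion=[
    [[0.003, 0, 0], [0, 0, 0]],
    [[0.003, 0, 0], [0, 0, 0]],
    [[0.003, 0, 0], [0, 0, 0]],
    [[0.003, 0, 0], [0, 0, 0]],
    [[0.003, 0, 0], [0, 0, 0]],
    [[0.003, 0, 0], [0, 0, 0]],
    [[0, 0, 0], [0, 0, 0]],
    [[0, 0, 0], [0, 0, 0]],
    [[0, 0, 0], [0, 0, 0]],
    [[0, 0, 0], [0, 0, 0]],
  ],
)

```text
time: 47.02
tool_pos: [0.5833, -0.4474, 0.093]
tcp_rot: [-1.568, 0.106, -0.104]
wrist_force: [-5.9, 0.8, 1.8]
width: 0.498
```

```bash
python3 chk.py t27.png; python3 lev.py w27.png
```

```text
t 47.02 tcp [ 0.5833 -0.4474  0.093 ] angx -0.1336 down [-0.002  0.001 -1.   ] q [-0.69  0.45  1.56 -0.    1.13 -0.55] F [-5.9  0.8  1.8] w 0.498
pan slope dz/dy [-0.0954  0.0923]
t 47.12 tcp [ 0.5833 -0.4474  0.0931] angx -0.1337 down [-0.002  0.001 -1.   ] q [-0.69  0.45  1.56 -0.    1.13 -0.55] F [-5.3  1.   1.4] w 0.502
[([0.573, -0.4455, 0.1286], 0.89)]
[224, 247, 103, 86, 4201] [ 0.5676 -0.4399  0.1454] [ 0.5507 -0.4573  0.1201] [ 0.5864 -0.4283  0.17  ]
[364, 247, 77, 86, 2392] [ 0.6116 -0.4435  0.1519] [ 0.6042 -0.461   0.1237] [ 0.6285 -0.4363  0.17  ]
[178, 296, 23, 6, 57] [ 0.5403 -0.4288  0.1688] [ 0.5351 -0.4297  0.1673] [ 0.5438 -0.428   0.1699]
[443, 296, 28, 6, 61] [ 0.6325 -0.4411  0.1688] [ 0.6283 -0.4424  0.1666] [ 0.6376 -0.4401  0.17  ]
[203, 300, 21, 14, 180] [ 0.5465 -0.4346  0.1672] [ 0.542  -0.4362  0.1628] [ 0.5516 -0.4308  0.17  ]
```

Emit:
play_rows(
  motion=[
    [[-0.015, 0.002, 0], [0, 0, 0]],
    [[-0.03, 0.004, 0], [0, 0, 0]],
    [[-0.045, 0.006, 0], [0, 0, 0]],
    [[-0.06, 0.008, 0], [0, 0, 0]],
    [[-0.075, 0.01, 0], [0, 0, 0]],
    [[-0.09, 0.012, 0], [0, 0, 0]],
    [[-0.105, 0.014, 0], [0, 0, 0]],
    [[-0.12, 0.016, 0], [0, 0, 0]],
    [[-0.135, 0.018, 0], [0, 0, 0]],
    [[-0.15, 0.02, 0], [0, 0, 0]],
  ],
)

```text
time: 48.48
tool_pos: [0.5233, -0.4392, 0.0927]
tcp_rot: [-1.568, 0.106, -0.104]
wrist_force: [1.9, -0.2, 1.9]
width: 0.499
```

Emit:
play_rows(
  motion=[
    [[-0.015, 0.002, 0], [0, 0, 0]],
    [[-0.03, 0.004, 0], [0, 0, 0]],
    [[-0.045, 0.006, 0], [0, 0, 0]],
    [[-0.06, 0.008, 0], [0, 0, 0]],
    [[-0.075, 0.01, 0], [0, 0, 0]],
    [[-0.09, 0.012, 0], [0, 0, 0]],
    [[-0.105, 0.014, 0], [0, 0, 0]],
    [[-0.12, 0.016, 0], [0, 0, 0]],
    [[-0.139, 0.019, 0], [0, 0, 0]],
    [[-0.139, 0.019, 0], [0, 0, 0]],
  ],
)

```text
time: 49.72
tool_pos: [0.4692, -0.4321, 0.0935]
tcp_rot: [-1.569, 0.103, -0.107]
wrist_force: [4.7, -1.3, -1.6]
width: 0.501
```

```bash
python3 chk.py t28.png; python3 lev.py w28.png
```

```text
t 49.73 tcp [ 0.4692 -0.4321  0.0935] angx -0.134 down [ 0.002 -0.001 -1.   ] q [-0.78  0.28  1.8   0.    1.06 -0.65] F [ 4.7 -1.3 -1.6] w 0.501
pan slope dz/dy [-0.0075  0.1036]
t 49.83 tcp [ 0.4691 -0.4321  0.0935] angx -0.1338 down [ 0.002 -0.001 -1.   ] q [-0.78  0.28  1.8   0.    1.06 -0.65] F [ 3.9 -0.5 -1.9] w 0.499
[([0.4792, -0.4331, 0.127], 0.63)]
[223, 247, 57, 86, 2215] [ 0.4457 -0.4216  0.1505] [ 0.4361 -0.4397  0.1226] [ 0.4505 -0.4131  0.17  ]
[318, 247, 103, 86, 4075] [ 0.4882 -0.4292  0.1456] [ 0.468  -0.4453  0.12  ] [ 0.5063 -0.4211  0.17  ]
[173, 296, 28, 6, 70] [ 0.4253 -0.4133  0.1689] [ 0.4196 -0.4144  0.1677] [ 0.4291 -0.4122  0.1699]
[203, 300, 20, 14, 188] [ 0.4318 -0.4192  0.1672] [ 0.4274 -0.4203  0.1623] [ 0.4358 -0.418   0.17  ]
[420, 300, 21, 13, 173] [ 0.5099 -0.4297  0.1675] [ 0.5059 -0.4306  0.1635] [ 0.514  -0.4245  0.17  ]
```

View pics/w28.png

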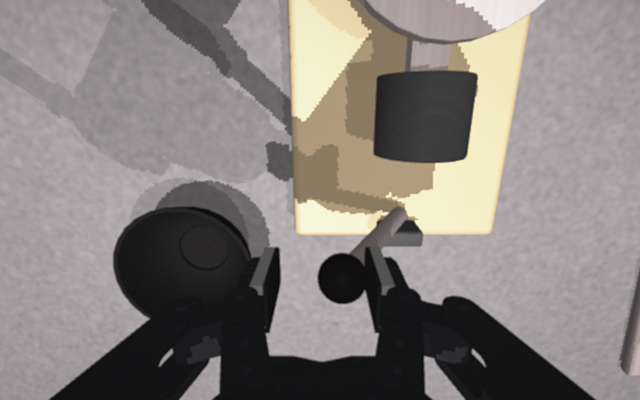

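View pics/c_t28.png

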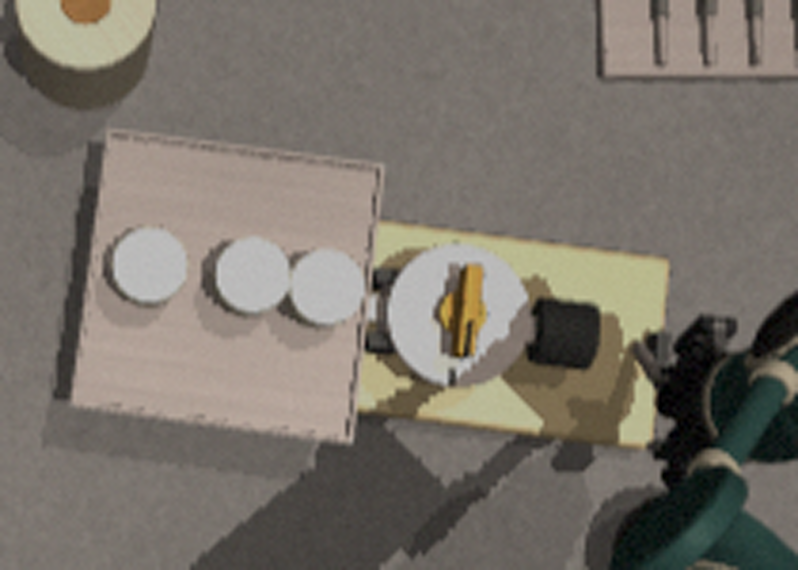

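Emit:
play_rows(
  motion=[
    [[-0.005, 0.001, 0], [0, 0, 0]],
    [[-0.01, 0.001, 0], [0, 0, 0]],
    [[-0.01, 0.001, 0], [0, 0, 0]],
    [[-0.01, 0.001, 0], [0, 0, 0]],
  ],
)

```text
time: 50.42
tool_pos: [0.4688, -0.4321, 0.0935]
tcp_rot: [-1.57, 0.099, -0.111]
wrist_force: [15.8, -2.3, -7.5]
width: 0.503
```

```bash
python3 chk.py t29.png; python3 lev.py w29.png
```

```text
t 50.42 tcp [ 0.4688 -0.4321  0.0935] angx -0.1339 down [ 0.008 -0.002 -1.   ] q [-0.79  0.28  1.8   0.    1.06 -0.65] F [15.8 -2.3 -7.5] w 0.503
pan slope dz/dy [-0.0077  0.1035]
t 50.52 tcp [ 0.4688 -0.4321  0.0935] angx -0.1338 down [ 0.008 -0.002 -1.   ] q [-0.79  0.28  1.8   0.    1.06 -0.65] F [16.2 -1.8 -7.4] w 0.498
[([0.4749, -0.4343, 0.1304], 0.64)]
[319, 247, 102, 86, 4041] [ 0.4877 -0.429   0.1458] [ 0.4679 -0.4459  0.1201] [ 0.5056 -0.4208  0.17  ]
[223, 248, 57, 85, 2226] [ 0.445  -0.4215  0.1504] [ 0.4355 -0.4396  0.1226] [ 0.45   -0.4132  0.17  ]
[174, 296, 27, 6, 68] [ 0.4244 -0.4132  0.1685] [ 0.4195 -0.4144  0.167 ] [ 0.4287 -0.4122  0.1699]
[203, 300, 20, 14, 197] [ 0.4311 -0.4191  0.1671] [ 0.4265 -0.4204  0.1619] [ 0.4349 -0.4178  0.17  ]
[421, 300, 20, 13, 159] [ 0.5091 -0.4296  0.1676] [ 0.5053 -0.4307  0.1638] [ 0.513  -0.4282  0.17  ]
```

Emit:
play_rows(
  motion=[
    [[0.032, -0.004, 0], [0, 0, 0]],
    [[0.032, -0.004, 0.08], [0, 0, 0]],
    [[0.032, -0.004, 0.2], [0, 0, 0]],
    [[0.032, -0.004, 0.325], [0, 0, 0]],
    [[0.1, 0.15, 0.35], [0, 0, 0]],
    [[0.16, 0.3, 0.35], [0, 0, 0]],
    [[0.22, 0.45, 0.35], [0, 0, 0]],
    [[0.26, 0.6, 0.35], [0, 0, 0]],
    [[0.288, 0.7, 0.35], [0, 0, 0]],
    [[0.288, 0.7, 0.35], [0, 0, 0]],
  ],
)

```text
time: 51.88
tool_pos: [0.5794, -0.1483, 0.2329]
tcp_rot: [-1.568, 0.103, -0.099]
wrist_force: [-0.1, -0.4, -0.2]
width: 0.501
```

Run:
```python
from jars import *
jars('wrist','w30.png',.145,.175); jars('top','t30.png',.145,.175)
```

```text
t 51.88 tcp [ 0.5794 -0.1483  0.2329] angx -0.1288 down [-0.003  0.    -1.   ] q [-0.29  0.1   1.74 -0.    1.3  -0.16] F [-0.1 -0.4 -0.2] w 0.501
wrist [526, 0, 114, 30, 2333] c 783.0 -25.8 r 40.0 z 0.1497 [195. 188. 171.]
wrist [264, 14, 80, 86, 5362] c 581.2 -38.7 r 28.8 z 0.1584 [198. 196. 196.]
wrist [273, 127, 72, 133, 7327] c 568.0 -143.4 r 56.7 z 0.1593 [181. 179. 178.]
wrist [271, 323, 72, 12, 698] c 547.9 -280.0 r 35.3 z 0.1504 [187. 143.  78.]
top [314, 102, 37, 37, 1052] c 787.6 6.5 r 54.9 z 0.1509 [182. 173. 144.]
top [340, 179, 20, 21, 323] c 581.1 -41.5 r 29.1 z 0.159 [172. 169. 162.]
top [367, 182, 12, 19, 147] c 574.8 -113.8 r 27.7 z 0.1598 [143. 138. 126.]
```

View pics/w30.png

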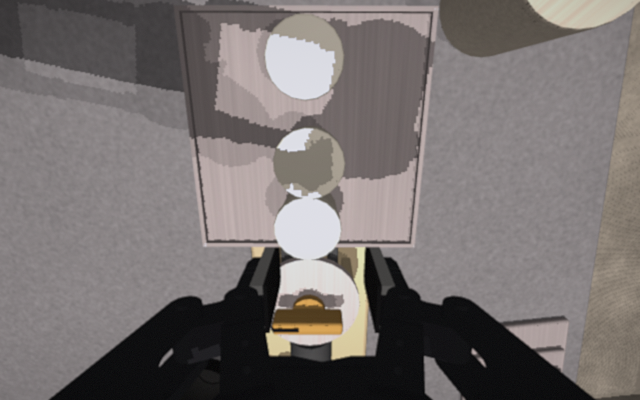

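Emit:
play_rows(
  motion=[
    [[0.002, 0.15, 0], [0, 0, 0]],
    [[0.002, 0.285, 0], [0, 0, 0]],
    [[0.002, 0.285, 0], [0, 0, 0]],
    [[0.002, 0.285, -0.1], [0, 0, 0]],
    [[0.002, 0.285, -0.2], [0, 0, 0]],
    [[0.002, 0.285, -0.3], [0, 0, 0]],
    [[0.002, 0.285, -0.345], [0, 0, 0]],
    [[0.002, 0.285, -0.358], [0, 0, 0]],
    [[0.002, 0.285, -0.358], [0, 0, 0]],
  ],
  gripper=0.0,
)

```text
time: 53.1
tool_pos: [0.5815, -0.0383, 0.091]
tcp_rot: [-1.568, 0.104, -0.107]
wrist_force: [-0.1, -0.6, -0.5]
width: 1.001
```

Emit:
play_rows(
  motion=[
    [[0, 0, 0], [0, 0, 0]],
    [[0, 0, 0], [0, 0, 0]],
    [[0, 0, 0], [0, 0, 0]],
    [[0, 0, 0], [0, 0, 0]],
    [[0, 0, 0], [0, 0, 0]],
  ],
  gripper=1.0,
  squeeze=50,
)

```text
time: 53.72
tool_pos: [0.5817, -0.0374, 0.091]
tcp_rot: [-1.568, 0.103, -0.107]
wrist_force: [1.1, 1.1, 4.8]
width: 0.642
```

Emit:
play_rows(
  motion=[
    [[0, 0, 0.08], [0, 0, 0]],
    [[0, 0, 0.18], [0, 0, 0]],
    [[0, 0, 0.25], [0, 0, 0]],
    [[0, 0, 0.25], [0, 0, 0]],
    [[0, 0, 0.25], [0, 0, 0]],
  ],
)

```text
time: 54.35
tool_pos: [0.5792, -0.0374, 0.1878]
tcp_rot: [-1.568, 0.107, -0.102]
wrist_force: [0.4, 0.8, -2.3]
width: 0.646
```

```bash
python3 held.py w31.png
```

```text
t 54.35 tcp [ 0.5792 -0.0374  0.1878] angx -0.1336 down [-0.003  0.    -1.   ] q [-0.11  0.1   1.83 -0.    1.22  0.03] F [ 0.4  0.8 -2.3] w 0.646
212 [[-0.026, 0.084, -0.013], [0.001, -0.023, 0.026], [0.03, 0.086, -0.014]]
236 [[-0.013, -0.042, 0.021], [0.001, -0.056, 0.028], [0.016, -0.04, 0.021]]
260 [[-0.011, -0.067, 0.023], [0.001, -0.066, 0.022], [0.014, -0.065, 0.022]]
284 [[-0.011, -0.066, 0.012], [0.001, -0.066, 0.012], [0.014, -0.067, 0.012]]
308 [[-0.011, -0.067, 0.002], [0.001, -0.067, 0.001], [0.014, -0.067, 0.002]]
332 [[-0.012, -0.066, -0.011], [0.001, -0.067, -0.01], [0.015, -0.067, -0.01]]
```

View pics/w31.png

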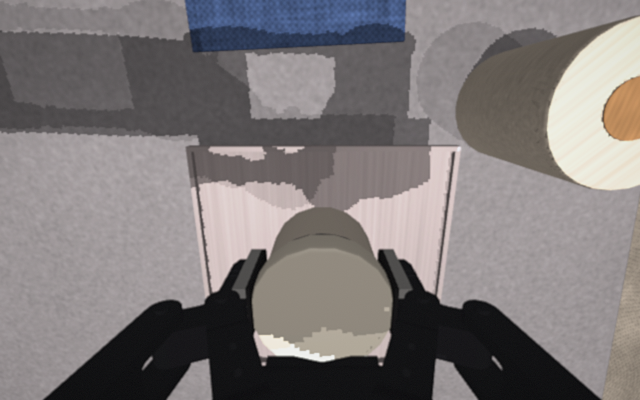

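Emit:
play_rows(
  motion=[
    [[0.002, 0.15, 0], [0, 0, 0]],
    [[0.002, 0.3, 0], [0, 0, 0]],
    [[0.002, 0.45, 0], [0, 0, 0]],
    [[0.002, 0.6, 0], [0, 0, 0]],
    [[0.002, 0.72, 0], [0, 0, 0]],
    [[0.002, 0.771, -0.1], [0, 0, 0]],
    [[0.002, 0.771, -0.22], [0, 0, 0]],
    [[0.002, 0.771, -0.34], [0, 0, 0]],
    [[0.002, 0.771, -0.43], [0, 0, 0]],
    [[0.002, 0.771, -0.475], [0, 0, 0]],
  ],
)

```text
time: 55.65
tool_pos: [0.5777, 0.2694, -0.005]
tcp_rot: [-1.572, 0.111, -0.099]
wrist_force: [0.3, -0.6, -1.3]
width: 0.646
```

Emit:
play_rows(
  motion=[
    [[0, 0, 0], [0, 0, 0]],
    [[0, 0, 0], [0, 0, 0]],
  ],
)

```text
time: 55.9
tool_pos: [0.5827, 0.2714, 0.0013]
tcp_rot: [-1.567, 0.103, -0.107]
wrist_force: [0.1, 0.6, -1.0]
width: 0.642
```

```bash
python3 held.py w32.png
```

```text
t 55.9 tcp [0.5827 0.2714 0.0013] angx -0.1337 down [ 0.002  0.001 -1.   ] q [0.4  0.39 1.84 0.   0.91 0.53] F [ 0.1  0.6 -1. ] w 0.642
212 [[-0.018, -0.002, 0.018], [0.001, -0.02, 0.025], [0.02, -0.003, 0.019]]
236 [[-0.014, -0.042, 0.021], [0.001, -0.054, 0.027], [0.016, -0.04, 0.021]]
260 [[-0.011, -0.066, 0.023], [0.001, -0.066, 0.023], [0.013, -0.066, 0.023]]
284 [[-0.012, -0.065, 0.012], [0.001, -0.065, 0.012], [0.013, -0.065, 0.012]]
308 [[-0.012, -0.065, 0.001], [0.001, -0.065, 0.001], [0.014, -0.066, 0.001]]
332 [[-0.012, -0.066, -0.01], [0.001, -0.066, -0.01], [0.014, -0.065, -0.011]]
```

View pics/w32.png

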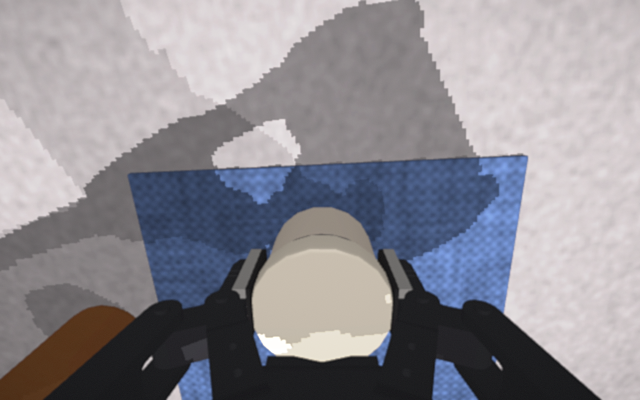

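Emit:
play_rows(
  motion=[
    [[0, 0, -0.01], [0, 0, 0]],
    [[0, 0, -0.016], [0, 0, 0]],
    [[0, 0, -0.016], [0, 0, 0]],
  ],
)

```text
time: 56.32
tool_pos: [0.5818, 0.271, -0.0061]
tcp_rot: [-1.568, 0.104, -0.106]
wrist_force: [0.4, -0.0, -0.6]
width: 0.644
```

```bash
python3 held.py w33.png
```

```text
t 56.33 tcp [ 0.5818  0.271  -0.0061] angx -0.1337 down [ 0.001  0.    -1.   ] q [ 0.4   0.4   1.84 -0.    0.9   0.53] F [ 0.4 -0.  -0.6] w 0.644
212 [[-0.017, -0.009, 0.021], [0.001, -0.02, 0.025], [0.019, -0.01, 0.021]]
236 [[-0.013, -0.043, 0.022], [0.001, -0.055, 0.027], [0.016, -0.041, 0.021]]
260 [[-0.011, -0.066, 0.022], [0.001, -0.066, 0.022], [0.013, -0.066, 0.022]]
284 [[-0.011, -0.066, 0.012], [0.001, -0.066, 0.012], [0.014, -0.066, 0.012]]
308 [[-0.012, -0.065, 0.001], [0.001, -0.065, 0.001], [0.014, -0.066, 0.001]]
332 [[-0.012, -0.067, -0.01], [0.001, -0.067, -0.009], [0.014, -0.067, -0.009]]
```

Emit:
play_rows(
  motion=[
    [[0, 0, 0], [0, 0, 0]],
    [[0, 0, 0], [0, 0, 0]],
    [[0, 0, 0], [0, 0, 0]],
    [[0, 0, 0], [0, 0, 0]],
    [[0, 0, 0.1], [0, 0, 0]],
    [[0, 0, 0.24], [0, 0, 0]],
    [[0, 0, 0.38], [0, 0, 0]],
    [[0, 0, 0.52], [0, 0, 0]],
    [[0, 0, 0.56], [0, 0, 0]],
    [[0, -0.1, 0.56], [0, 0, 0]],
  ],
  gripper=0.1,
)

```text
time: 57.62
tool_pos: [0.5825, 0.2329, 0.2198]
tcp_rot: [-1.566, 0.099, -0.105]
wrist_force: [0.6, -0.6, -0.1]
width: 0.901
```

```bash
python3 jars.py wrist w34.png
python3 - <<'E'
from jars import *
jars('top','t34.png',.145,.175)
E
```

```text
t 57.62 tcp [0.5825 0.2329 0.2198] angx -0.1304 down [ 0.004  0.002 -1.   ] q [0.34 0.16 1.7  0.   1.28 0.47] F [ 0.6 -0.6 -0.1] w 0.901
wrist [0, 0, 53, 46, 2047] c 324.3 423.6 r 28.2 z 0.056 [130.  62. 158.]
wrist [289, 116, 54, 55, 2326] c 582.3 269.5 r 28.8 z 0.06 [206. 199. 188.]
wrist [465, 282, 73, 20, 595] c 786.5 48.5 r 39.8 z 0.0577 [115. 107.  98.]
t 57.67 tcp [0.5815 0.2265 0.218 ] angx -0.1332 down [ 0.001 -0.004 -1.   ] q [ 0.33  0.16  1.7  -0.    1.28  0.47] F [-1.5 -4.6 -0.4] w 0.897
top [314, 102, 37, 36, 1046] c 787.3 6.6 r 54.8 z 0.1508 [176. 167. 139.]
top [367, 182, 39, 24, 638] c 569.1 -146.4 r 55.8 z 0.1604 [182. 181. 179.]
top [431, 189, 6, 24, 93] c 548.7 -283.0 r 33.9 z 0.1514 [171. 137.  69.]
```

View pics/w34.png

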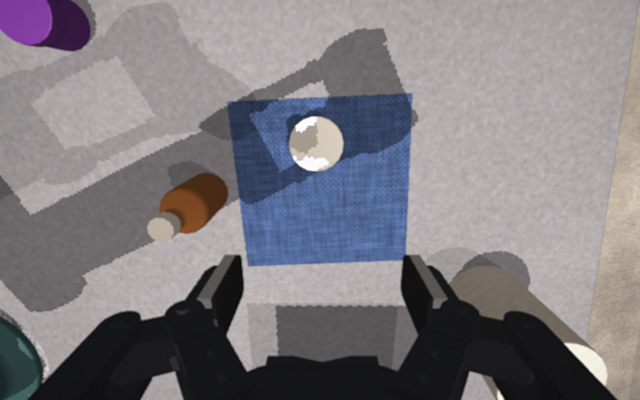

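Emit:
play_rows(
  motion=[
    [[-0.005, -0.15, 0], [0, 0, 0]],
    [[-0.01, -0.3, 0], [0, 0, 0]],
    [[-0.015, -0.45, 0], [0, 0, 0]],
    [[-0.02, -0.6, 0], [0, 0, 0]],
    [[-0.025, -0.75, 0], [0, 0, 0]],
    [[-0.027, -0.86, 0], [0, 0, 0]],
    [[-0.027, -0.925, 0], [0, 0, 0]],
    [[-0.027, -0.925, 0], [0, 0, 0]],
    [[-0.027, -0.925, 0], [0, 0, 0]],
  ],
  gripper=0.0,
)

```text
time: 58.85
tool_pos: [0.5702, -0.1382, 0.2165]
tcp_rot: [-1.567, 0.106, -0.104]
wrist_force: [-0.5, 0.1, -0.3]
width: 1.0
```

Run:
```python
from jars import *
p,d,K,W=shot('wrist','w35.png');P=cloud(d,K,W)
m=(P[...,2]>.153)&(P[...,2]<.165)&(P[...,0]>.5)&(P[...,0]<.64)&(P[...,1]<-.06)&(P[...,1]>-.23)
X=P[m][:,:2]
c=np.array([[.572,-.1165],[.5645,-.1725]])
for _ in range(20):
    a=np.argmin(((X[:,None]-c)**2).sum(2),1)
    c=np.array([np.array(cv2.minEnclosingCircle(X[a==i].astype('f4')*1000)[0])/1000 for i in (0,1)])
print(c,[cv2.minEnclosingCircle(X[a==i].astype('f4')*1000)[1] for i in (0,1)],np.median(P[m][:,2]))
```

```text
t 58.85 tcp [ 0.5702 -0.1382  0.2165] angx -0.1337 down [-0.002  0.001 -1.   ] q [-0.28  0.09  1.78  0.    1.27 -0.15] F [-0.5  0.1 -0.3] w 1.0
[[ 0.57340179 -0.11595577]
 [ 0.56448578 -0.17109293]] [28.95071029663086, 28.932554244995117] 0.15950939704900707
```

View pics/w35.png

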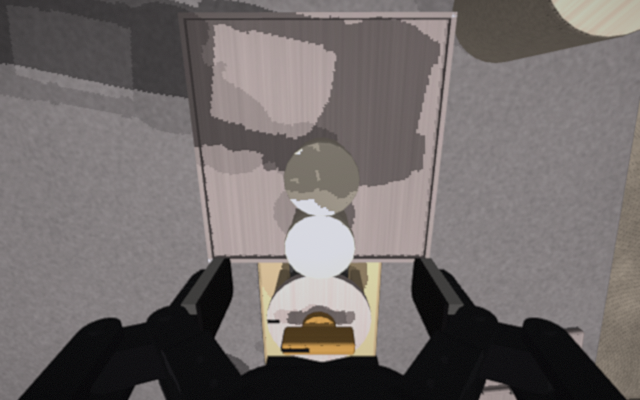

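Emit:
play_rows(
  motion=[
    [[0.006, 0.06, 0], [0, 0, 0]],
    [[0.006, 0.06, -0.1], [0, 0, 0]],
    [[0.006, 0.06, -0.2], [0, 0, 0]],
    [[0.006, 0.06, -0.28], [0, 0, 0]],
    [[0.006, 0.06, -0.31], [0, 0, 0]],
    [[0.006, 0.06, -0.318], [0, 0, 0]],
    [[0.006, 0.06, -0.318], [0, 0, 0]],
  ],
)

```text
time: 59.78
tool_pos: [0.5741, -0.115, 0.0917]
tcp_rot: [-1.569, 0.103, -0.106]
wrist_force: [-0.5, -0.6, -0.2]
width: 0.996
```

Emit:
play_rows(
  motion=[
    [[0, 0, 0], [0, 0, 0]],
    [[0, 0, 0], [0, 0, 0]],
    [[0, 0, 0], [0, 0, 0]],
    [[0, 0, 0], [0, 0, 0]],
    [[0, 0, 0], [0, 0, 0]],
  ],
  gripper=1.0,
  squeeze=50,
)

```text
time: 60.4
tool_pos: [0.5739, -0.1152, 0.0917]
tcp_rot: [-1.568, 0.103, -0.107]
wrist_force: [-0.6, 0.4, 6.6]
width: 0.643
```

Emit:
play_rows(
  motion=[
    [[0, 0.01, 0.03], [0, 0, 0]],
    [[0, 0.01, 0.1], [0, 0, 0]],
    [[0, 0.01, 0.2], [0, 0, 0]],
    [[0, 0.01, 0.25], [0, 0, 0]],
    [[0, 0.01, 0.25], [0, 0, 0]],
    [[0, 0.01, 0.25], [0, 0, 0]],
  ],
)

```text
time: 61.15
tool_pos: [0.5719, -0.1108, 0.1887]
tcp_rot: [-1.568, 0.107, -0.103]
wrist_force: [0.3, -0.0, -1.7]
width: 0.64
```

```bash
python3 held.py w36.png
```

```text
t 61.15 tcp [ 0.5719 -0.1108  0.1887] angx -0.1336 down [-0.003  0.001 -1.   ] q [-0.23  0.1   1.82 -0.    1.22 -0.1 ] F [ 0.3 -0.  -1.7] w 0.64
212 [[-0.027, 0.086, -0.014], [0.001, -0.023, 0.026], [0.03, 0.084, -0.013]]
236 [[-0.013, -0.044, 0.022], [0.001, -0.056, 0.028], [0.016, -0.04, 0.02]]
260 [[-0.011, -0.067, 0.023], [0.001, -0.069, 0.024], [0.013, -0.068, 0.023]]
284 [[-0.011, -0.067, 0.013], [0.001, -0.067, 0.013], [0.014, -0.067, 0.013]]
308 [[-0.011, -0.068, 0.002], [0.001, -0.068, 0.002], [0.014, -0.068, 0.002]]
332 [[-0.012, -0.068, -0.009], [0.001, -0.068, -0.009], [0.015, -0.067, -0.01]]
```

View pics/w36.png

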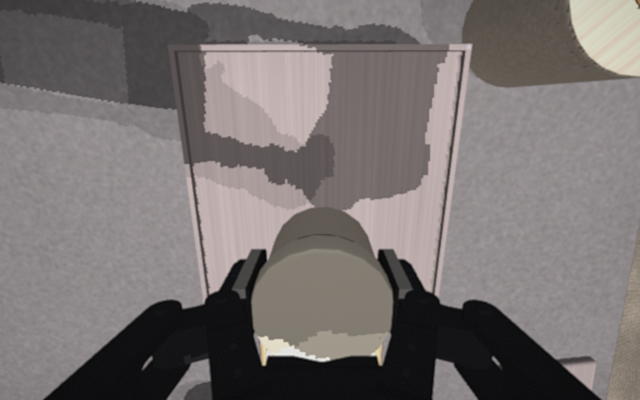

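Emit:
play_rows(
  motion=[
    [[0.01, 0.15, 0], [0, 0, 0]],
    [[0.015, 0.3, 0], [0, 0, 0]],
    [[0.02, 0.45, 0], [0, 0, 0]],
    [[0.021, 0.6, 0], [0, 0, 0]],
    [[0.021, 0.72, 0], [0, 0, 0]],
    [[0.021, 0.787, -0.1], [0, 0, 0]],
    [[0.021, 0.787, -0.22], [0, 0, 0]],
    [[0.021, 0.787, -0.34], [0, 0, 0]],
    [[0.021, 0.787, -0.42], [0, 0, 0]],
    [[0.021, 0.787, -0.46], [0, 0, 0]],
  ],
)

```text
time: 62.45
tool_pos: [0.5781, 0.2027, 0.0021]
tcp_rot: [-1.571, 0.11, -0.1]
wrist_force: [0.1, -1.3, -1.4]
width: 0.644
```

Emit:
play_rows(
  motion=[
    [[0, 0, 0], [0, 0, 0]],
    [[0, 0, 0], [0, 0, 0]],
  ],
)

```text
time: 62.7
tool_pos: [0.5827, 0.204, 0.0078]
tcp_rot: [-1.567, 0.103, -0.107]
wrist_force: [1.1, 0.0, -0.3]
width: 0.645
```

```bash
python3 held.py w37.png
```

```text
t 62.7 tcp [0.5827 0.204  0.0078] angx -0.1337 down [ 0.002  0.001 -1.   ] q [ 0.3   0.34  1.9  -0.    0.9   0.43] F [ 1.1  0.  -0.3] w 0.645
212 [[-0.018, 0.005, 0.016], [0.001, -0.021, 0.025], [0.02, 0.004, 0.016]]
236 [[-0.014, -0.042, 0.022], [0.001, -0.055, 0.027], [0.016, -0.04, 0.021]]
260 [[-0.011, -0.067, 0.023], [0.001, -0.065, 0.022], [0.013, -0.067, 0.023]]
284 [[-0.012, -0.066, 0.012], [0.001, -0.067, 0.013], [0.013, -0.067, 0.013]]
308 [[-0.012, -0.066, 0.002], [0.001, -0.066, 0.001], [0.014, -0.066, 0.001]]
332 [[-0.012, -0.067, -0.009], [0.001, -0.066, -0.01], [0.014, -0.067, -0.009]]
```

Emit:
play_rows(
  motion=[
    [[0, 0, -0.02], [0, 0, 0]],
    [[0, 0, -0.032], [0, 0, 0]],
    [[0, 0, -0.032], [0, 0, 0]],
    [[0, 0, -0.032], [0, 0, 0]],
  ],
)

```text
time: 63.25
tool_pos: [0.5813, 0.2036, -0.0065]
tcp_rot: [-1.568, 0.105, -0.105]
wrist_force: [-0.3, 0.3, -1.3]
width: 0.645
```

```bash
python3 held.py w38.png|tail -3;python3 st.py
```

```text
284 [[-0.011, -0.067, 0.013], [0.001, -0.067, 0.013], [0.014, -0.067, 0.013]]
308 [[-0.011, -0.068, 0.003], [0.001, -0.067, 0.002], [0.014, -0.068, 0.003]]
332 [[-0.012, -0.067, -0.009], [0.001, -0.067, -0.01], [0.014, -0.066, -0.01]]
t 63.3 tcp [ 0.5814  0.2037 -0.0064] angx -0.1336 down [-0. -0. -1.] q [0.3  0.36 1.9  0.   0.88 0.43] F [ 0.1 -0.3 -1.7] w 0.646
```

Emit:
play_rows(
  motion=[
    [[0, 0, 0], [0, 0, 0]],
    [[0, 0, 0], [0, 0, 0]],
    [[0, 0, 0], [0, 0, 0]],
    [[0, 0, 0], [0, 0, 0]],
    [[0, 0, 0.1], [0, 0, 0]],
    [[0, 0, 0.24], [0, 0, 0]],
    [[0, 0, 0.38], [0, 0, 0]],
    [[0, 0, 0.52], [0, 0, 0]],
    [[0, 0, 0.56], [0, 0, 0]],
    [[0, 0, 0.56], [0, 0, 0]],
  ],
  gripper=0.1,
)

```text
time: 64.55
tool_pos: [0.5823, 0.2039, 0.2191]
tcp_rot: [-1.567, 0.103, -0.107]
wrist_force: [-0.3, 0.7, -0.2]
width: 0.901
```

```bash
python3 jars.py wrist w39.png
```

```text
t 64.55 tcp [0.5823 0.2039 0.2191] angx -0.1336 down [ 0.003  0.001 -1.   ] q [ 0.3   0.14  1.72 -0.    1.27  0.43] F [-0.3  0.7 -0.2] w 0.901
wrist [0, 0, 36, 12, 335] c 323.4 406.8 r 17.4 z 0.0559 [127.  60. 154.]
wrist [284, 87, 56, 58, 2516] c 582.3 269.4 r 28.9 z 0.0599 [222. 218. 212.]
wrist [294, 151, 53, 53, 2153] c 581.5 202.7 r 29.0 z 0.06 [227. 223. 218.]
wrist [457, 261, 81, 39, 774] c 781.1 37.3 r 47.3 z 0.0587 [115. 107.  98.]
```

View pics/w39.png

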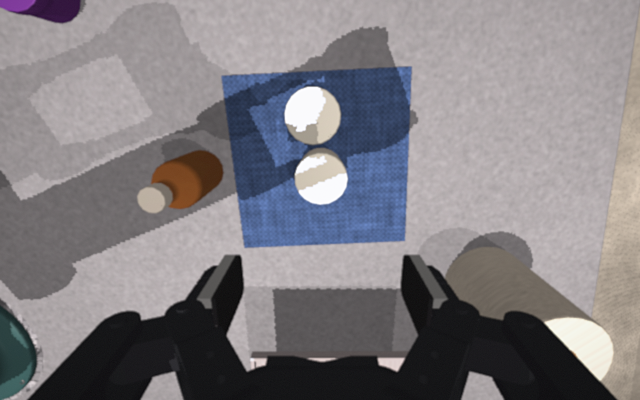

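Emit:
play_rows(
  motion=[
    [[-0.01, -0.15, 0], [0, 0, 0]],
    [[-0.015, -0.3, 0], [0, 0, 0]],
    [[-0.02, -0.45, 0], [0, 0, 0]],
    [[-0.03, -0.6, 0], [0, 0, 0]],
    [[-0.04, -0.75, 0], [0, 0, 0]],
    [[-0.043, -0.89, 0], [0, 0, 0]],
    [[-0.043, -0.98, 0], [0, 0, 0]],
    [[-0.043, -0.98, 0], [0, 0, 0]],
    [[-0.043, -0.98, 0], [0, 0, 0]],
  ],
  gripper=0.0,
)

```text
time: 65.72
tool_pos: [0.5629, -0.1875, 0.215]
tcp_rot: [-1.566, 0.109, -0.102]
wrist_force: [-0.4, 0.8, -0.5]
width: 1.0
```

Run:
```python
from jars import *
jars('wrist','w40.png',.153,.175)
```

```text
t 65.72 tcp [ 0.5629 -0.1875  0.215 ] angx -0.1341 down [-0.004  0.002 -1.   ] q [-0.36  0.11  1.77  0.    1.27 -0.23] F [-0.4  0.8 -0.5] w 1.0
wrist [283, 153, 76, 72, 4256] c 564.3 -172.5 r 28.7 z 0.1602 [149. 144. 137.]
```

Emit:
play_rows(
  motion=[
    [[0, 0.043, 0], [0, 0, 0]],
    [[0, 0.043, -0.1], [0, 0, 0]],
    [[0, 0.043, -0.2], [0, 0, 0]],
    [[0, 0.043, -0.28], [0, 0, 0]],
    [[0, 0.043, -0.31], [0, 0, 0]],
    [[0, 0.043, -0.318], [0, 0, 0]],
    [[0, 0.043, -0.318], [0, 0, 0]],
  ],
)

```text
time: 66.65
tool_pos: [0.5654, -0.171, 0.0918]
tcp_rot: [-1.569, 0.103, -0.106]
wrist_force: [0.9, -0.3, 0.7]
width: 1.002
```

Emit:
play_rows(
  motion=[
    [[0, 0, 0], [0, 0, 0]],
    [[0, 0, 0], [0, 0, 0]],
    [[0, 0, 0], [0, 0, 0]],
    [[0, 0, 0], [0, 0, 0]],
    [[0, 0, 0], [0, 0, 0]],
  ],
  gripper=1.0,
  squeeze=50,
)

```text
time: 67.28
tool_pos: [0.5651, -0.1713, 0.0917]
tcp_rot: [-1.569, 0.104, -0.107]
wrist_force: [-1.8, 2.4, 5.6]
width: 0.647
```

Emit:
play_rows(
  motion=[
    [[0, 0, 0.03], [0, 0, 0]],
    [[0, 0, 0.1], [0, 0, 0]],
    [[0, 0, 0.2], [0, 0, 0]],
    [[0, 0, 0.25], [0, 0, 0]],
    [[0, 0, 0.25], [0, 0, 0]],
    [[0, 0, 0.25], [0, 0, 0]],
  ],
)

```text
time: 68.03
tool_pos: [0.5631, -0.1708, 0.1886]
tcp_rot: [-1.568, 0.107, -0.103]
wrist_force: [0.3, 0.3, -2.3]
width: 0.645
```

```bash
python3 held.py w41.png
```

```text
t 68.03 tcp [ 0.5631 -0.1708  0.1886] angx -0.1337 down [-0.003  0.001 -1.   ] q [-0.34  0.11  1.81  0.    1.22 -0.2 ] F [ 0.3  0.3 -2.3] w 0.645
212 [[-0.026, 0.084, -0.013], [0.001, -0.024, 0.026], [0.03, 0.084, -0.013]]
236 [[-0.013, -0.044, 0.022], [0.001, -0.057, 0.028], [0.016, -0.043, 0.022]]
260 [[-0.01, -0.069, 0.024], [0.001, -0.069, 0.024], [0.013, -0.068, 0.023]]
284 [[-0.011, -0.07, 0.014], [0.001, -0.069, 0.014], [0.014, -0.068, 0.013]]
308 [[-0.011, -0.068, 0.003], [0.001, -0.068, 0.003], [0.014, -0.069, 0.003]]
332 [[-0.012, -0.068, -0.009], [0.001, -0.068, -0.009], [0.014, -0.068, -0.009]]
```

View pics/w41.png

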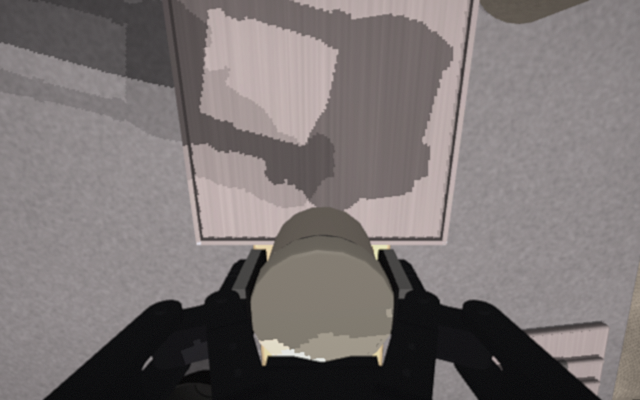

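Emit:
play_rows(
  motion=[
    [[0.01, 0.15, 0], [0, 0, 0]],
    [[0.02, 0.3, 0], [0, 0, 0]],
    [[0.03, 0.45, 0], [0, 0, 0]],
    [[0.038, 0.6, 0], [0, 0, 0]],
    [[0.038, 0.72, 0], [0, 0, 0]],
    [[0.038, 0.777, -0.1], [0, 0, 0]],
    [[0.038, 0.777, -0.22], [0, 0, 0]],
    [[0.038, 0.777, -0.34], [0, 0, 0]],
    [[0.038, 0.777, -0.42], [0, 0, 0]],
    [[0.038, 0.777, -0.46], [0, 0, 0]],
  ],
)

```text
time: 69.32
tool_pos: [0.576, 0.1391, 0.0022]
tcp_rot: [-1.57, 0.11, -0.1]
wrist_force: [0.0, 0.4, -2.5]
width: 0.644
```

Emit:
play_rows(
  motion=[
    [[0, 0, 0], [0, 0, 0]],
    [[0, 0, -0.015], [0, 0, 0]],
    [[0, 0, -0.025], [0, 0, 0]],
    [[0, 0, -0.025], [0, 0, 0]],
    [[0, 0, -0.025], [0, 0, 0]],
  ],
)

```text
time: 69.95
tool_pos: [0.5799, 0.1398, -0.003]
tcp_rot: [-1.568, 0.104, -0.106]
wrist_force: [0.2, -0.4, -2.2]
width: 0.644
```

```bash
python3 held.py w42.png
```

```text
t 69.95 tcp [ 0.5799  0.1398 -0.003 ] angx -0.1336 down [ 0.001  0.    -1.   ] q [0.19 0.32 1.95 0.   0.87 0.33] F [ 0.2 -0.4 -2.2] w 0.644
212 [[-0.011, -0.063, 0.041], [0.001, -0.063, 0.041], [0.02, -0.007, 0.02]]
236 [[-0.013, -0.046, 0.023], [0.001, -0.057, 0.028], [0.016, -0.042, 0.022]]
260 [[-0.011, -0.068, 0.023], [0.001, -0.069, 0.024], [0.013, -0.068, 0.024]]
284 [[-0.011, -0.068, 0.013], [0.001, -0.068, 0.013], [0.013, -0.068, 0.014]]
308 [[-0.011, -0.068, 0.003], [0.001, -0.068, 0.003], [0.014, -0.069, 0.003]]
332 [[-0.012, -0.067, -0.009], [0.001, -0.068, -0.009], [0.014, -0.068, -0.008]]
```

View pics/w42.png

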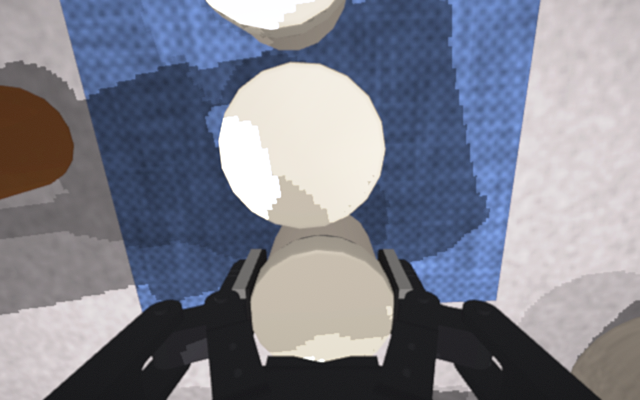

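Emit:
play_rows(
  motion=[
    [[0, 0, -0.008], [0, 0, 0]],
    [[0, 0, -0.012], [0, 0, 0]],
    [[0, 0, -0.012], [0, 0, 0]],
  ],
)

```text
time: 70.38
tool_pos: [0.5794, 0.1398, -0.008]
tcp_rot: [-1.568, 0.105, -0.105]
wrist_force: [-1.5, -0.7, 3.2]
width: 0.647
```

Emit:
play_rows(
  motion=[
    [[0, 0, 0], [0, 0, 0]],
    [[0, 0, 0], [0, 0, 0]],
    [[0, 0, 0], [0, 0, 0]],
    [[0, 0, 0], [0, 0, 0]],
    [[0, 0, 0.1], [0, 0, 0]],
    [[0, 0, 0.24], [0, 0, 0]],
    [[0, 0, 0.38], [0, 0, 0]],
    [[0, 0, 0.52], [0, 0, 0]],
    [[0, -0.05, 0.6], [0, 0, 0]],
    [[0, -0.1, 0.6], [0, 0, 0]],
  ],
  gripper=0.1,
)

```text
time: 71.62
tool_pos: [0.5818, 0.0996, 0.2358]
tcp_rot: [-1.567, 0.098, -0.11]
wrist_force: [-0.1, -0.1, 0.1]
width: 0.903
```

Emit:
play_rows(
  motion=[
    [[-0.1, -0.1, 0.05], [0, 0, 0]],
    [[-0.2, -0.2, 0.1], [0, 0, 0]],
    [[-0.25, -0.3, 0.1], [0, 0, 0]],
    [[-0.25, -0.3, 0.1], [0, 0, 0]],
  ],
)

```text
time: 72.12
tool_pos: [0.4773, -0.0227, 0.2699]
tcp_rot: [-1.569, 0.11, -0.106]
wrist_force: [0.4, 0.2, 0.7]
width: 0.9
```

```bash
python3 jars.py wrist w43.png top t43.png; python3 chk.py t44.png
python3 - <<'E'
from h import *
cams.read_camera('top');K,W=cal('top')
for l in ['screw_mark','index','arrest_tip','bottle','bowl','roll']:
    r=cams.mark_of('top',l); print(l,[(w(W,x['xyz']).round(3).tolist(),round(x['conf'],2)) for x in r][:2])
E
```

```text
t 72.12 tcp [ 0.4773 -0.0227  0.2699] angx -0.1377 down [-0.002 -0.    -1.   ] q [-0.1  -0.15  1.92 -0.    1.37  0.04] F [0.4 0.2 0.7] w 0.9
wrist [369, 0, 54, 38, 1678] c 579.6 138.2 r 28.7 z 0.0599 [206. 206. 209.]
top [112, 110, 56, 39, 944] c 802.2 615.9 r 94.7 z 0.0472 [173.  43.  27.]
top [239, 184, 19, 19, 262] c 582.4 266.1 r 28.2 z 0.0604 [176. 176. 174.]
top [261, 184, 18, 19, 267] c 582.4 199.2 r 28.4 z 0.0604 [176. 176. 175.]
top [281, 184, 19, 19, 262] c 580.8 135.9 r 28.8 z 0.0601 [171. 170. 167.]
top [187, 270, 16, 18, 179] c 324.4 425.7 r 27.9 z 0.0568 [102.  48. 113.]
t 72.22 tcp [ 0.4786 -0.0207  0.2699] angx -0.1354 down [-0.002  0.001 -1.   ] q [-0.1  -0.15  1.92  0.    1.37  0.04] F [ 0.6 -0.7  0.8] w 0.901
pan slope dz/dy [0.004  0.1051]
screw_mark [([0.51, -0.28, 0.149], 0.68)]
index [([0.5, -0.278, 0.116], 0.55)]
arrest_tip []
bottle [([0.429, 0.219, 0.002], 0.63)]
bowl [([0.36, -0.467, 0.001], 0.65)]
roll [([0.785, 0.007, 0.003], 0.77)]
```

View pics/w43.png

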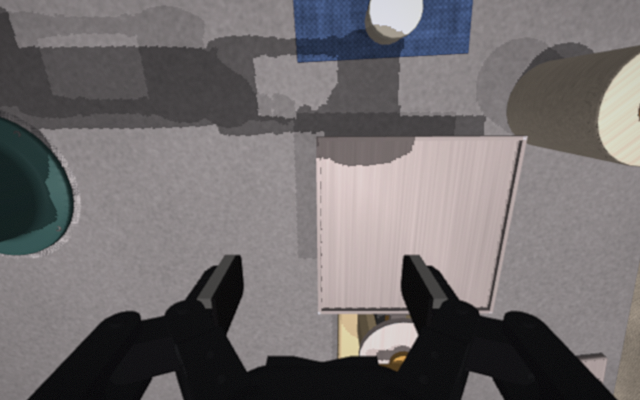

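View pics/c_t44.png

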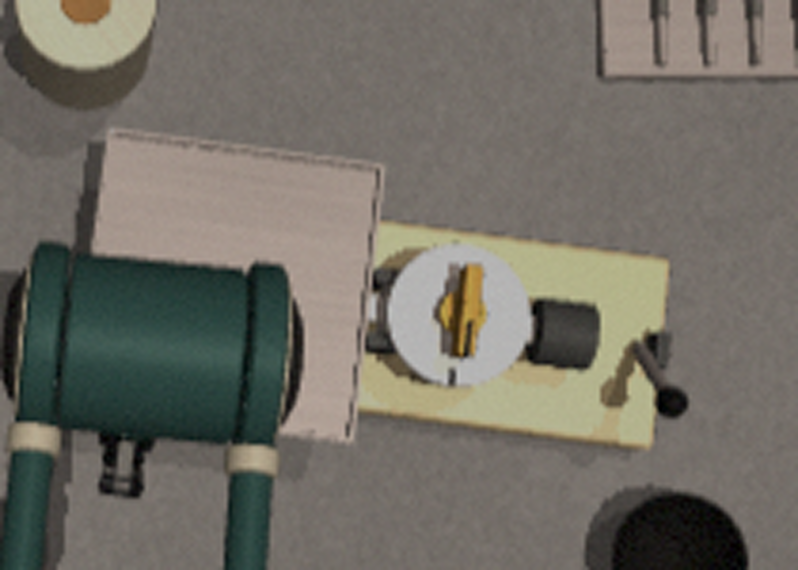

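Emit:
play_rows(
  motion=[
    [[0, -0.15, 0], [0, 0, 0]],
    [[0.05, -0.3, 0], [0, 0, 0]],
    [[0.1, -0.45, 0], [0, 0, 0]],
    [[0.15, -0.6, -0.05], [0, 0, 0]],
    [[0.15, -0.75, -0.1], [0, 0, 0]],
    [[0.15, -0.8, -0.1], [0, 0, 0]],
    [[0.15, -0.8, -0.1], [0, 0, 0]],
    [[0.15, -0.8, -0.1], [0, 0, 0]],
  ],
)

```text
time: 73.68
tool_pos: [0.5399, -0.3393, 0.2324]
tcp_rot: [-1.568, 0.104, -0.105]
wrist_force: [-0.3, -0.6, 0.8]
width: 0.9
```

```bash
python3 bar.py w45.png
```

```text
t 73.67 tcp [ 0.5399 -0.3393  0.2324] angx -0.1331 down [ 0.001  0.    -1.   ] q [-0.6   0.18  1.66  0.    1.31 -0.47] F [-0.3 -0.6  0.8] w 0.9
1558 ((547.6393432617188, -280.0797424316406), (13.360454559326172, 70.43608093261719), 82.31246948242188) 0.15030312123713938
screw_mark [([0.5138, -0.2737, 0.1525], 0.57)]
index [([0.5012, -0.2772, 0.1057], 0.78), ([0.5496, -0.2831, 0.1361], 0.21)]
dark [262, 123, 14, 3, 38] [ 0.5009 -0.2745  0.1109]
plate ((540.7330322265625, -250.72958374023438), 86.49388885498047)
```

View pics/w45.png

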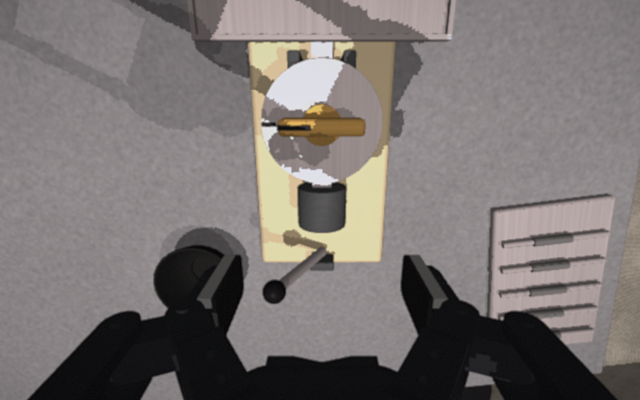

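```bash
python3 -c "
from workcell import bot
print(bot.finish_job())"
```

```text
the job is handed in; nothing more can be done
None
```

The job is done and handed in at about 74 s of the 210 s; no verdict was reported.

**What I did:**
- I unscrewed the locking screw clockwise in two grips, until its mark pointed at the index line.
- I stood the three white jars (a fourth was not there) upright on the pan while the beam was arrested.
- I swung the lever right over to its stop. The pan dipped to about 0.096 rad and stayed down for more than 1.4 s, then I swung the lever back to its stop.
- I unloaded all three jars upright onto the blue mat and touched no jar while the beam was free.

**Last checks:**
- **Jars:** they stand on the mat at about (0.582, 0.268), (0.582, 0.201) and (0.580, 0.137), with tops at 60 mm, as expected for a 56 mm jar on a 4 mm mat.
- **Screw:** its mark was within about 1° of the index line. Two readings of the bar differed by about 0.7°.
- **Scale:** the lever is at its arrested end. Pan slope read −0.0075 rad loaded and +0.004 rad empty; I took this as level within camera error and slight play.
- **Bystanders:** the bottle, bowl and roll are within a few millimetres of where they started.

**What disagreed:**
- **Fingertips:** they sit about 30 mm behind the stated TCP. My first try at the screw closed on air above the handle; I measured the offset and allowed for it from then on.
- **Middle jar:** it shifted about 12 mm towards its neighbour between loading and re-arresting. It stayed upright, and I unloaded it from its new position.

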